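# Load the finishing carrier and hold its front rail on for screwing

## Task

Stand the jar and the tin upright in the two cells of the open-fronted wooden carrier, one in each cell, either way round. Then take the wooden front rail and hold it, on edge and centred, flush against the carrier's open front with its lower edge level with the carrier's underside, clear of the bench, pushing steadily with about 10 newtons, which presses the carrier about a centimetre back on its springs (never all the way to the end of their travel), so that I can screw it on. Finish while still holding and pushing: do not let go, and leave the other things on the bench alone.

Things in the scene. Friction and masses are not known exactly. Their poses are not given: they have to be found in the camera images.
- cradle: Fixed wooden cradle under and behind the carrier: plywood base, two dark side guides (40 mm high, outer faces 127 mm from the middle), dark fence 70 mm high, 133 mm behind the origin, with two buffers. Origin on the bench under the middle of the carrier at rest; x from the open front to the fence (the push), y left, z up. Base and guides begin 27 mm behind the open front or more.
- carrier (a joint): How far (m) the carrier is pressed back along cradle x: 0 at rest, 0.025 end of travel; springs 1000 N/m (10 N = 0.010). A wooden tray 118 mm deep (x), 212 wide, underside 25 mm above the bench, floor 8 mm; walls 12 mm thick, heights from its underside: sides 34, back 50 (10 thick), middle divider 24, no front wall. Two cells 88 mm wide, 108 deep inside.
- cell_left (a point): Centre of the floor of the carrier's left cell (cradle +y side), on the floor's upper face, 33 mm above the bench; moves with the carrier, axes as the cradle.
- cell_right (a point): The same for the right cell (cradle -y side).
- carrier_front (a point): Middle of the carrier's open front, at the height of its underside (25 mm above the bench); moves with the carrier, axes as the cradle. The front ends of side walls, divider and floor lie in the plane x = 0 of this point.
- rail: Loose wooden front rail, 24 mm thick (its x), 210 long (y), 90 high (z), about 0.22 kg, standing on its long edge, the same both ways round. Origin at the centre of its underside. Gripped across its thickness near the top middle, fingertips 50 mm or more above its lower edge, the fingers and hand clear the carrier's walls and its load when it is held in place.
- jar: Jar with screw lid, 62 mm diameter, 86 mm high, about 0.25 kg. Origin at the centre of its underside, z up. Stands upright.
- tin: Flat rectangular tin with a round cap, 52 mm (its x) x 67 mm (its y), 112 mm high with the cap, about 0.25 kg. Origin at the centre of its underside, z up. Stands upright.
- tape: Bystander: tape measure, 36 x 81 x 63 mm, leave alone.
- sanding_block: Bystander: sanding block, 64 x 112 x 34 mm, leave alone.
- masking_tape: Bystander: roll of masking tape, 104 mm diameter, 25 mm high, leave alone.
- pencil: Bystander: pencil, 159 mm long, 8 mm high, leave alone.
Not all that is in view belongs to the job. Leave any turquoise look-alike of the tin alone.

How it is judged:
By the outcome, as a careful person would: the job done as asked, in the order asked, and still so for the second after the job is handed in, while the arm keeps its last pose, push and grip.
It also fails if it takes over 64 s, if anything falls off the work surface, if the arm or the gripper's body presses on something with over 40 N, if the wrist force passes 120 N, or if a joint passes its speed limit or range.

## Robot

A 6-joint arm with a two-finger parallel gripper is mounted at the origin on a cart in front of the work surface, level with it; the furniture and walls round the work are solid. World frame = base frame: x ahead of the robot, y to its left, z up, the work surface at z = 0. Lengths are in m, angles in degrees, forces in N, time in s.
With the tool pointing down it reaches from about 0.3 to 0.75 m from the base axis. Payload 8.5 kg.
Tool frame: the origin (TCP) lies on the centre line of the jaws, within the pads' length; the fingertips stand env.tcp_to_tips ahead of it and the grasp point (between the pads) lies 8 mm behind it (env.tcp_to_tips is the distance from the TCP to the fingertips, in m); z points along the fingers, y is the direction in which the jaws open and shut (so a half turn about z gives the same grasp; the last joint's range is limited). The gripper opens to 85 mm and grips with 20 to 120 N. Pads are 22 mm wide; open, the fingers measure 114 mm over their backs; the gripper's body (76 mm by 85 mm) begins 54 mm behind the grasp point. The pads swing forward as they close: fully open they stand 13 mm farther back than shut.
Start: joints at [-80.46, 21.807, 74.336, -0, 83.858, -12.336], TCP at [0.205, -0.51, 0.242] pointing down, gripper open.
Joint ranges: [-178.18, 178.18], [-50.72, 133.34], [12.68, 142.11], [-81.47, 261.47], [9.98, 163.14], [-165.26, 165.26]. Speed limits (degrees/s): [136.94, 136.94, 180, 180, 180, 180].

## Interface

Orientations are given as a 3x3 rotation matrix whose columns are the frame's x, y, z axes.
In Python, from rig import env gives the robot as it stands. The module is installed in compiled form; this text tells all that it offers.
- The arm moves only by the tool carry_out, never from a script. Its argument "rows" is a list of rows, each an object of numbers: "tx", "ty", "tz": the shift along the tool's x, y, z in cm; "yaw": the turn about the tool's z in rad. In form: [{"tx": .., "ty": .., "tz": .., "yaw": ..}, ...]. A call has 1 to 12 rows; each row shifts and turns the pose as measured when the row begins, along the tool's axes as they then stand; what a row does not reach is not made up. A row lasts 1/10 s, in which the tool goes at most 50 mm and 8.59 degrees, less where a joint would pass 70% of its speed; a pose out of reach is approached as far as the arm can. A call is refused whole if a number of a shift passes 5 or a number of a turn 0.15, either way. A call with a gripper value outside its range is refused whole. "jaw" is the closure, from -1 (fully open) to 1 (shut), set as the call begins (left out, the last holds). The fingers move at their own pace and stop on an object; "squeeze" is the grip in N (left out, the last holds). Time passes only in rows, so rows that do not move let the fingers close. It gives the time, the measured TCP pose, the force and the opening at its end, in the units of the state.
- env.observe(): the state, without advancing time (a new reading comes with each control period).
- env.get_image(name): name is "side" or "top"; returns the picture (400x640x3 uint8, red, green, blue); there is no depth.
- env.camera_params(name): a dict with "vertical_fov" (degrees; the focal length in pixels is half the picture's height over the tangent of half this angle, whatever the lens; pixels are square), "cx", "cy" (the principal point, pixels), "view" (4x4, takes a point from world to camera coordinates). Camera axes: x right, y up, looking along -z (the intrinsics and any distortion apply to the point x, -y, -z); pixel columns grow to the right and rows downward; lengths in m; the calibration is good to about 2 mm. A picture is of the moment at which its call begins. camera_params takes no time and is no camera call.
- env.close_job(): hands the job in, once; it reports no verdict.
The state is a dict: "time_s": time; "q": joint angles; "qvel": joint speeds; "joint_efforts": joint torques, N m; "position": TCP position; "tool_rot": TCP orientation; "ft_force": force on the tool from outside, world axes, zero at the start; "wrist_torque": the same for the moment, N m; "grip_width": finger opening in m.
Only numpy, scipy, OpenCV 4.12 (cv2) and the standard library are available. Lean on these libraries where they do the work, as an engineer would, in place of code of your own. Each camera call takes 0.05 s, during which the arm holds its last target. There are 200 camera calls.

## Working session

There is one attempt and no reset: what is moved stays moved. The work goes in short steps, Python scripts to look and compute and a tool call to move; the robot and the scene stay as the last step left them, time stands still between calls to the robot, and variables do not carry over. Pictures are saved under pics/ and viewed, about 8 in all and at most 12, crops included, and the job is handed in when it is done.

Besides the shell and the picture viewer there is one more tool, called after "Emit:" by a JSON object that holds its "api" and its "payload", one argument or row to a line. carry_out: Moves the arm, as the interface text tells. Its arguments: {"type":"object","properties":{"rows":{"type":"array","items":{"type":"object","properties":{"tx":{"type":"number"},"ty":{"type":"number"},"tz":{"type":"number"},"yaw":{"type":"number"}}}},"jaw":{"type":"number"},"squeeze":{"type":"number"}},"required":["rows"]}

```bash
mkdir -p pics; cat > h.py <<'E'
import numpy as np, cv2
from rig import env
def cam(n):
    p=env.camera_params(n); V=np.array(p["view"]); f=200/np.tan(np.radians(p["vertical_fov"])/2); return p,V,f
def proj(n,X):
    p,V,f=cam(n); c=V[:3,:3]@np.array(X)+V[:3,3]; return np.array([p["cx"]+f*c[0]/-c[2], p["cy"]+f*c[1]/c[2]])
def ray(n,u,v,z):
    p,V,f=cam(n); d=V[:3,:3].T@np.array([(u-p["cx"])/f,-(v-p["cy"])/f,-1]); o=-V[:3,:3].T@V[:3,3]
    return o+d*(z-o[2])/d[2]
def snap(n,f):
    im=env.get_image(n)[:,:,::-1].copy(); cv2.imwrite(f,im); return im
E
python3 - <<'E'
from h import *
print(env.observe(), env.tcp_to_tips)
for n in("side","top"): print(n,env.camera_params(n)); snap(n,f"pics/{n}0.png")
E
```

```text
{'time_s': 0.0, 'q': array([-8.04614065e+01,  2.18428297e+01,  7.43852854e+01, -4.56095786e-04,
        8.38569379e+01, -1.23356943e+01]), 'qvel': array([ 0.01179194, -0.00848536, -0.02762559,  0.07885893,  0.00374278,
       -0.08184796]), 'joint_efforts': array([-1.30330747e-03, -4.48467028e+01, -2.31276995e+01, -2.37395470e-04,
        4.84433142e-03, -1.30041066e-06]), 'position': array([ 0.20486479, -0.51012821,  0.24169139]), 'tool_rot': array([[ 9.28003263e-01,  3.72571979e-01, -2.53797154e-04],
       [ 3.72571937e-01, -9.28002162e-01,  1.46261989e-03],
       [ 3.09406880e-04, -1.45187373e-03, -9.99998898e-01]]), 'ft_force': array([0.17641353, 0.78849578, 1.27824111]), 'wrist_torque': array([-0.05028791,  0.02039101, -0.02107758]), 'grip_width': 0.08504409589304986} 0.011
side {'vertical_fov': 43.28128982425701, 'cx': 318.97811939554214, 'cy': 199.35313055461677, 'view': array([[-0.99358182, -0.11307778,  0.00292827,  0.40848526],
       [ 0.09505398, -0.82061909,  0.5635149 , -0.32007788],
       [-0.06131801,  0.56017651,  0.82610071, -1.05430001],
       [ 0.        ,  0.        ,  0.        ,  1.        ]])}
top {'vertical_fov': 45.006099491760715, 'cx': 316.330743507991, 'cy': 193.15924525675192, 'view': array([[-0.00581094, -0.99991466, -0.01170051, -0.27591562],
       [ 0.99772142, -0.00658391,  0.06714622, -0.46564769],
       [-0.06721752, -0.01128366,  0.99767454, -1.34361028],
       [ 0.        ,  0.        ,  0.        ,  1.        ]])}
```

View pics/top0.png

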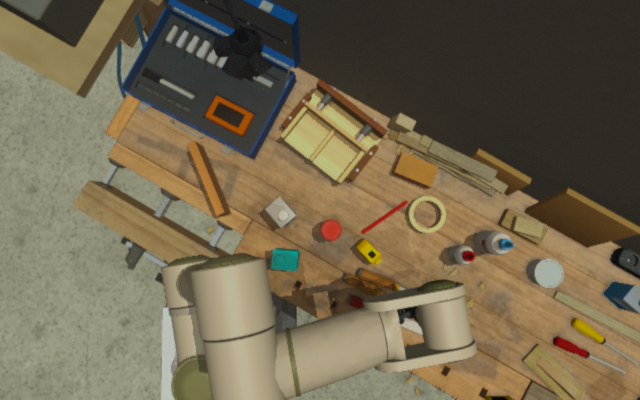

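View pics/side0.png

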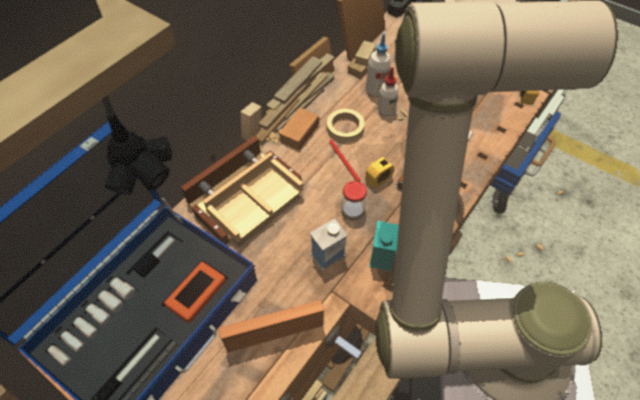

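Candidates:
- Tin: silver/blue one at top (281,212); turquoise look-alike at (285,260).
- Jar: red lid at top (330,231); red-capped bottle at (463,255) and bottle at (547,273).
- Rail: board at top (208,180); offcuts at (450,160).

I choose the silver tin, the red-lid jar and the board at (208,180). The carrier is at (328,137). I'll check them in one close crop.

```bash
python3 - <<'E'
import cv2,numpy as np
a=cv2.imread("pics/top0.png")[75:275,180:400]
cv2.imwrite("pics/c1.png",cv2.resize(a,None,fx=3.0,fy=3.0,interpolation=cv2.INTER_CUBIC)[:600])
b=cv2.imread("pics/side0.png")[130:355,175:415]
cv2.imwrite("pics/c2.png",cv2.resize(b,None,fx=2.6,fy=2.6,interpolation=cv2.INTER_CUBIC))
E
```

```text
(no output)
```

View pics/c1.png

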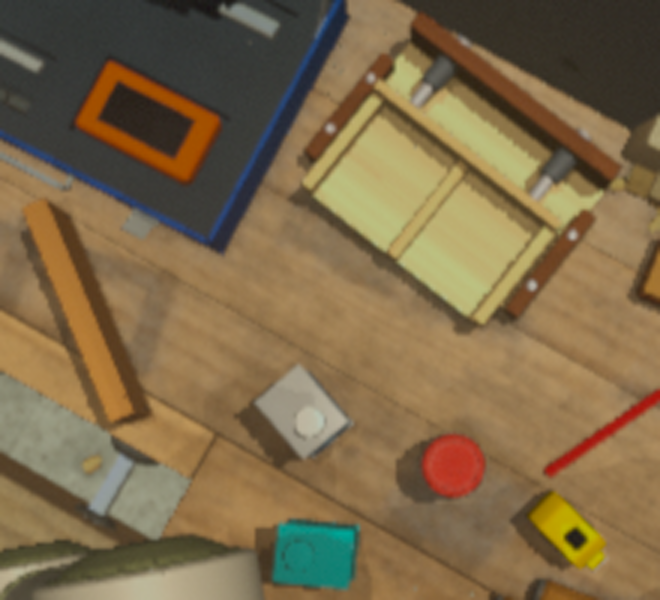

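View pics/c2.png

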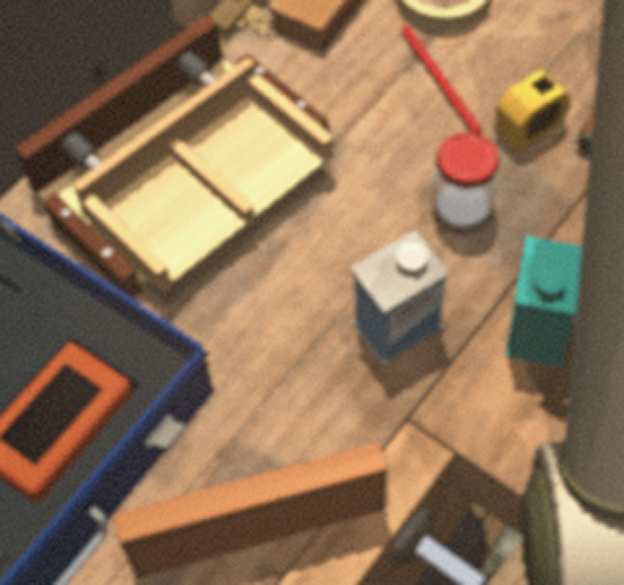

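Crops confirm the choice: silver-topped blue tin (cap off-centre), red-lid jar, orange-brown rail on edge, and the carrier, empty and opening toward the robot. Now triangulating and fitting poses.

```bash
cat > fit.py <<'E'
from h import *
from scipy.optimize import least_squares
T=lambda u,v:("top",180+(u+.5)/3-.5,75+(v+.5)/3-.5)
S=lambda u,v:("side",175+(u+.5)/2.6-.5,130+(v+.5)/2.6-.5)
def W(p,L):
    c,s=np.cos(p[2]),np.sin(p[2]); return [p[0]+c*L[0]-s*L[1],p[1]+s*L[0]+c*L[1],L[2]]
def fit(name,obs,p0,nz=0):
    # obs: (local point, pix); if nz: 4th param = height replaced where local z None
    def r(p): 
        o=[]
        for L,(n,u,v) in obs:
            L=[L[0],L[1],p[3] if L[2] is None else L[2]]
            o+=list(proj(n,W(p,L))-[u,v])
        return np.array(o)
    s=least_squares(r,p0,loss="soft_l1"); print(name,np.round(s.x[:2],4),"yaw",np.round(np.degrees(s.x[2]),1),s.x[3:]); print(np.round(r(s.x).reshape(-1,2),1).tolist()); return s.x
if __name__=="__main__":
    for n in("top","side"): print(n)
    j=[T(453,466),S(468,158)]
    for t in j: print("jar",ray(*t,.086))
    fit("jar",[((0,0,.086),t) for t in j],[.4,-.3,0])
    c=[T(254,404),T(298,366),T(352,422),T(308,458)]
    for t in c: print(ray(*t,.1)[:2])
    cs=[S(383,310),S(353,268),S(415,233),S(445,270)]
    for t in cs: print(' s',ray(*t,.1)[:2])
    for t in [T(24,208),T(45,200),T(108,424),T(134,410)]: print("rail",ray(*t,.09)[:2])
    for t in [S(113,518),S(380,443),S(385,470),S(127,545)]: print("rail s",ray(*t,.09)[:2])
    for t in [T(303,185),T(485,322),T(372,95)]: print("car",ray(*t,.059)[:2])
    for t in [T(415,15),T(618,180)]: print("fence",ray(*t,.07)[:2])
E
python3 fit.py
```

```text
top
side
jar [ 0.36104462 -0.31701221  0.086     ]
jar [ 0.36289861 -0.31435103  0.086     ]
jar [ 0.3621 -0.3158] yaw 0.0 []
[[-0.5, -0.4], [0.4, -0.5]]
[ 0.41638647 -0.14270654]
[ 0.4495219  -0.18135349]
[ 0.40009168 -0.22865146]
[ 0.36887038 -0.19005699]
 s [ 0.42123821 -0.1434228 ]
 s [ 0.45064708 -0.18029265]
 s [ 0.4022625  -0.22075305]
 s [ 0.37374582 -0.18722306]
rail [0.59318886 0.06456874]
rail [0.60025984 0.04582387]
rail [ 0.39984918 -0.01227958]
rail [ 0.41208315 -0.0352338 ]
rail s [0.60448819 0.05132164]
rail s [ 0.41116678 -0.03156584]
rail s [ 0.40487627 -0.00997031]
rail s [0.5894686  0.07045344]
car [ 0.61776351 -0.18238652]
car [ 0.49088552 -0.34753077]
car [ 0.70069707 -0.24583425]
fence [ 0.77170683 -0.28581587]
fence [ 0.61799422 -0.46851311]
```

```bash
cat > fit2.py <<'E'
from fit import *
a,b=.026,.0335
tin=fit("tin",[((-a,b,None),T(254,404)),((a,b,None),T(298,366)),((a,-b,None),T(352,422)),((-a,-b,None),T(308,458)),
 ((-a,b,None),S(383,310)),((a,b,None),S(353,268)),((a,-b,None),S(415,233)),((-a,-b,None),S(445,270))][:0]+
 [((-a,b,None),T(254,404)),((a,b,None),T(298,366)),((a,-b,None),T(352,422)),((-a,-b,None),T(308,458)),
 ((-a,b,None),S(383,310)) ,((a,b,None),S(353,268)),((a,-b,None),S(415,233)),((-a,-b,None),S(445,270))],[.41,-.185,-.84,.1])
rail=fit("rail",[((.012,.105,.09),T(45,200)),((-.012,.105,.09),T(24,208)),((-.012,-.105,.09),T(108,424)),((.012,-.105,.09),T(134,410)),
 ((.012,.105,.09),S(113,518)),((.012,-.105,.09),S(380,443)),((-.012,-.105,.09),S(385,470)),((-.012,.105,.09),S(127,545))],[.5,.017,np.radians(-67)])
car=fit("car",[((-.059,.106,.059),T(303,185)),((-.059,-.106,.059),T(485,322)),((-.059,0,.049),T(398,255)),
 ((.059,.106,.075),T(380,80)),((.059,-.106,.075),T(564,222)),
 ((-.059,.106,.059),S(163,276)),((-.059,-.106,.059),S(331,140)),((.059,.106,.075),S(78,187)),((.059,-.106,.075),S(248,57))],[.6,-.3,-.65])
im=[cv2.imread(f"pics/{n}0.png") for n in("top","side")]
def box(p,x0,x1,y0,y1,z0,z1,col):
    for k,n in enumerate(("top","side")):
        P=[[proj(n,W(p,(x,y,z))) for x,y in((x0,y0),(x1,y0),(x1,y1),(x0,y1))] for z in(z0,z1)]
        for q in P: cv2.polylines(big[k],[np.round((np.array(q)-off[k]+.5)*sc*16-8).astype(np.int32)],True,col,1,cv2.LINE_AA,4)
sc=3.; off=[np.array([180,75]),np.array([175,130])]
big=[cv2.resize(im[k][o[1]:o[1]+(200 if k==0 else 225),o[0]:o[0]+(190 if k==0 else 240)],None,fx=sc,fy=sc,interpolation=cv2.INTER_CUBIC) for k,o in enumerate(off)]
box(tin,-a,a,-b,b,0,tin[3],(0,255,0)); box(rail,-.012,.012,-.105,.105,0,.09,(0,255,0))
box(car,-.059,.059,-.106,.106,.025,.059,(0,0,255)); box(car,.049,.059,-.106,.106,.075,.075,(255,0,255)); box(car,-.059,.049,-.006,.006,.049,.049,(255,0,0))
out=np.hstack([big[0],cv2.resize(big[1],None,fx=600/675,fy=600/675)]); out=cv2.resize(out,None,fx=800/out.shape[1],fy=800/out.shape[1]); cv2.imwrite("pics/o.png",out)
E
python3 fit2.py
```

```text
tin [ 0.4103 -0.1855] yaw -48.0 [0.09628182]
[[0.6, -0.5], [0.5, -1.1], [-0.5, -1.0], [-0.4, 0.3], [1.6, 0.8], [-0.7, -0.1], [0.0, -1.6], [2.6, 0.6]]
rail [0.5023 0.0187] yaw -66.8 []
[[-1.2, -1.2], [-2.4, -0.3], [-0.3, -0.5], [-0.6, 0.6], [0.7, -1.1], [0.4, -0.9], [2.0, -0.5], [-2.4, 0.0]]
car [ 0.5998 -0.2992] yaw -37.7 []
[[-1.2, -0.1], [-0.2, 0.9], [-2.1, 0.3], [-0.8, -0.3], [0.1, -0.9], [-0.0, -0.8], [1.7, -2.3], [-1.2, -0.6], [0.3, -0.7]]
```

View pics/o.png

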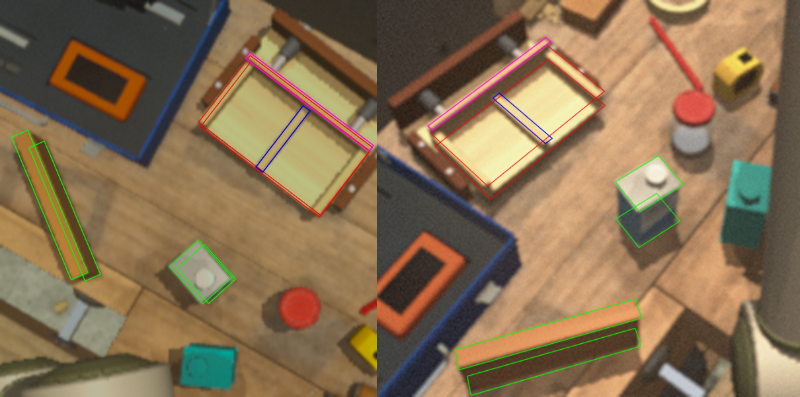

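```bash
cat > go.py <<'E'
import sys
from h import *
def plan(x,y,z,phi,n=None):
    s=env.observe(); P=s["position"]; R=s["tool_rot"]; f0=np.degrees(np.arctan2(R[1,0],R[0,0]))
    d=np.array([x,y,z])-P; dy=-np.radians((phi-f0+180)%360-180)
    print("t",round(s["time_s"],2),"pos",P.round(4),"phi",f0.round(2),"w",round(s["grip_width"],4),"F",s["ft_force"].round(1),"q6",s["q"][5].round(1),"tilt",R[:2,2].round(3))
    n=n or int(max(np.ceil(np.linalg.norm(d)/.045),np.ceil(abs(dy)/.14),1))
    for k in range(n):
        f=np.radians(f0)-dy*k/n; c,sn=np.cos(f),np.sin(f); e=d/n*100
        print({"tx":round(c*e[0]+sn*e[1],2),"ty":round(sn*e[0]-c*e[1],2),"tz":round(-e[2],2),"yaw":round(dy/n,3)})
if __name__=="__main__": plan(*map(float,sys.argv[1:5]),*(int(a) for a in sys.argv[5:6]))
E
python3 -c "
from fit import *
print('tape',ray(*T(566,530),.063),ray(*T(530,510),.063),'pencil',ray(*T(548,470),.008))"
python3 go.py .362 -.316 .17 -37.7
```

```text
tape [ 0.30313666 -0.41809603  0.063     ] [ 0.32112323 -0.3861035   0.063     ] pencil [ 0.3560992  -0.40722674  0.008     ]
t 0.1 pos [ 0.2049 -0.5101  0.2418] phi 21.88 w 0.0853 F [ 0.1 -0.8  0.5] q6 -12.3 tilt [-0.     0.001]
{'tx': np.float64(2.73), 'ty': np.float64(-1.52), 'tz': np.float64(0.9), 'yaw': np.float64(0.13)}
{'tx': np.float64(2.51), 'ty': np.float64(-1.86), 'tz': np.float64(0.9), 'yaw': np.float64(0.13)}
{'tx': np.float64(2.24), 'ty': np.float64(-2.17), 'tz': np.float64(0.9), 'yaw': np.float64(0.13)}
{'tx': np.float64(1.94), 'ty': np.float64(-2.44), 'tz': np.float64(0.9), 'yaw': np.float64(0.13)}
{'tx': np.float64(1.61), 'ty': np.float64(-2.67), 'tz': np.float64(0.9), 'yaw': np.float64(0.13)}
{'tx': np.float64(1.25), 'ty': np.float64(-2.86), 'tz': np.float64(0.9), 'yaw': np.float64(0.13)}
{'tx': np.float64(0.87), 'ty': np.float64(-3.0), 'tz': np.float64(0.9), 'yaw': np.float64(0.13)}
{'tx': np.float64(0.47), 'ty': np.float64(-3.09), 'tz': np.float64(0.9), 'yaw': np.float64(0.13)}
```

Emit:
{"api": "carry_out", "payload": {
  "rows": [
    {"tx": 2.7,"ty": -1.5,"tz": 0.9,"yaw": 0.13},
    {"tx": 2.5,"ty": -1.9,"tz": 0.9,"yaw": 0.13},
    {"tx": 2.2,"ty": -2.2,"tz": 0.9,"yaw": 0.13},
    {"tx": 1.9,"ty": -2.4,"tz": 0.9,"yaw": 0.13},
    {"tx": 1.6,"ty": -2.7,"tz": 0.9,"yaw": 0.13},
    {"tx": 1.2,"ty": -2.9,"tz": 0.9,"yaw": 0.13},
    {"tx": 0.9,"ty": -3.0,"tz": 0.9,"yaw": 0.13},
    {"tx": 0.5,"ty": -3.1,"tz": 0.9,"yaw": 0.13}
  ],
  "jaw": -1
}}

```text
time_s: 0.9
position: [0.3667, -0.313, 0.1656]
tool_rot: [[0.762, -0.648, -0.002], [-0.648, -0.762, 0.003], [-0.003, -0.001, -1.0]]
ft_force: [0.3, -1.4, 0.6]
grip_width: 0.0854
```

```bash
python3 go.py .362 -.316 .12 -37.7 3
```

```text
t 0.9 pos [ 0.3667 -0.313   0.1656] phi -40.38 w 0.0854 F [ 0.3 -1.4  0.6] q6 75.8 tilt [-0.002  0.003]
{'tx': np.float64(-0.05), 'ty': np.float64(0.18), 'tz': np.float64(1.52), 'yaw': np.float64(-0.016)}
{'tx': np.float64(-0.06), 'ty': np.float64(0.18), 'tz': np.float64(1.52), 'yaw': np.float64(-0.016)}
{'tx': np.float64(-0.06), 'ty': np.float64(0.18), 'tz': np.float64(1.52), 'yaw': np.float64(-0.016)}
```

Emit:
{"api": "carry_out", "payload": {
  "rows": [
    {"tx": -0.1,"ty": 0.4,"tz": 1.5,"yaw": -0.04},
    {"tx": 0,"ty": 0.1,"tz": 1.5,"yaw": -0.01},
    {"tz": 1.5}
  ]
}}

```text
validation failed for argument at $.ro...
```

```bash
python3 go.py .362 -.316 .046 -37.7 3; python3 -c "
from h import *
print(cv2.imwrite('pics/j1.png',cv2.resize(env.get_image('side')[120:280,270:450,::-1],None,fx=3,fy=3)))"
```

```text
t 0.9 pos [ 0.3667 -0.313   0.1656] phi -40.38 w 0.0854 F [ 0.3 -1.4  0.6] q6 75.8 tilt [-0.002  0.003]
{'tx': np.float64(-0.05), 'ty': np.float64(0.18), 'tz': np.float64(3.99), 'yaw': np.float64(-0.016)}
{'tx': np.float64(-0.06), 'ty': np.float64(0.18), 'tz': np.float64(3.99), 'yaw': np.float64(-0.016)}
{'tx': np.float64(-0.06), 'ty': np.float64(0.18), 'tz': np.float64(3.99), 'yaw': np.float64(-0.016)}
True
```

View pics/j1.png

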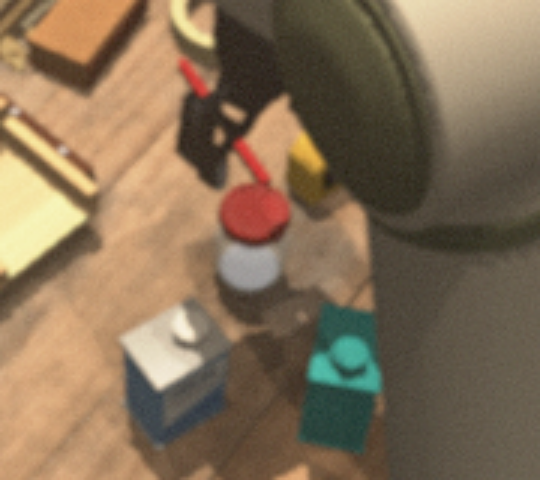

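The move was refused because every row needs all keys. The picture shows the jar still standing (lid at side (355,191)) with the gripper above and behind it, clear of the tape and the other objects.

Emit:
{"api": "carry_out", "payload": {
  "rows": [
    {"tx": -0.1,"ty": 0.4,"tz": 1.5,"yaw": -0.04},
    {"tx": 0,"ty": 0.1,"tz": 1.5,"yaw": 0},
    {"tx": 0,"ty": 0,"tz": 1.5,"yaw": 0},
    {"tx": 0,"ty": 0,"tz": 0,"yaw": 0}
  ]
}}

```text
time_s: 1.35
position: [0.3652, -0.3095, 0.1169]
tool_rot: [[0.785, -0.619, -0.004], [-0.619, -0.785, 0.009], [-0.008, -0.005, -1.0]]
ft_force: [-0.3, 0.4, -0.5]
grip_width: 0.0855
```

```bash
python3 go.py .362 -.316 .046 -37.7 3
```

```text
t 1.35 pos [ 0.3652 -0.3095  0.1169] phi -38.25 w 0.0855 F [-0.3  0.4 -0.5] q6 73.6 tilt [-0.004  0.009]
{'tx': np.float64(0.05), 'ty': np.float64(0.24), 'tz': np.float64(2.36), 'yaw': np.float64(-0.003)}
{'tx': np.float64(0.05), 'ty': np.float64(0.24), 'tz': np.float64(2.36), 'yaw': np.float64(-0.003)}
{'tx': np.float64(0.05), 'ty': np.float64(0.24), 'tz': np.float64(2.36), 'yaw': np.float64(-0.003)}
```

Emit:
{"api": "carry_out", "payload": {
  "rows": [
    {"tx": 0.1,"ty": 0.6,"tz": 0,"yaw": 0},
    {"tx": 0,"ty": 0.2,"tz": 1.5,"yaw": 0},
    {"tx": 0,"ty": 0,"tz": 1.8,"yaw": 0},
    {"tx": 0,"ty": 0,"tz": 1.8,"yaw": 0},
    {"tx": 0,"ty": 0,"tz": 1.5,"yaw": 0},
    {"tx": 0,"ty": 0,"tz": 0,"yaw": 0}
  ]
}}

```text
time_s: 1.95
position: [0.3612, -0.3206, 0.053]
tool_rot: [[0.785, -0.619, 0.001], [-0.619, -0.785, 0.002], [-0.001, -0.002, -1.0]]
ft_force: [0.3, 0.1, -0.4]
grip_width: 0.0852
```

```bash
python3 go.py .362 -.316 .046 -37.7 1
```

```text
t 1.95 pos [ 0.3612 -0.3206  0.053 ] phi -38.28 w 0.0852 F [ 0.3  0.1 -0.4] q6 72.5 tilt [0.001 0.002]
{'tx': np.float64(-0.22), 'ty': np.float64(-0.42), 'tz': np.float64(0.7), 'yaw': np.float64(-0.01)}
```

Emit:
{"api": "carry_out", "payload": {
  "rows": [
    {"tx": -0.1,"ty": -0.4,"tz": 0.7,"yaw": 0},
    {"tx": 0,"ty": 0,"tz": 0,"yaw": 0},
    {"tx": 0,"ty": 0,"tz": 0,"yaw": 0}
  ]
}}

```text
time_s: 2.25
position: [0.3635, -0.3181, 0.0478]
tool_rot: [[0.785, -0.62, 0.003], [-0.62, -0.785, -0.001], [0.003, -0.001, -1.0]]
ft_force: [0.2, -0.1, 0.2]
grip_width: 0.0851
```

Emit:
{"api": "carry_out", "payload": {
  "rows": [
    {"tx": 0,"ty": 0,"tz": 0,"yaw": 0},
    {"tx": 0,"ty": 0,"tz": 0,"yaw": 0},
    {"tx": 0,"ty": 0,"tz": 0,"yaw": 0},
    {"tx": 0,"ty": 0,"tz": 0,"yaw": 0},
    {"tx": 0,"ty": 0,"tz": 0,"yaw": 0},
    {"tx": 0,"ty": 0,"tz": 0,"yaw": 0},
    {"tx": 0,"ty": 0,"tz": 0,"yaw": 0},
    {"tx": 0,"ty": 0,"tz": 0,"yaw": 0}
  ],
  "jaw": 1,
  "squeeze": 40
}}

```text
time_s: 3.05
position: [0.3638, -0.3182, 0.0494]
tool_rot: [[0.785, -0.619, 0.004], [-0.619, -0.785, -0.002], [0.005, -0.0, -1.0]]
ft_force: [0.8, 0.3, -0.7]
grip_width: 0.0575
```

```bash
python3 go.py .362 -.316 .046 -37.7 1
```

```text
t 3.05 pos [ 0.3638 -0.3182  0.0494] phi -38.27 w 0.0575 F [ 0.8  0.3 -0.7] q6 72.9 tilt [ 0.004 -0.002]
{'tx': np.float64(-0.28), 'ty': np.float64(-0.06), 'tz': np.float64(0.34), 'yaw': np.float64(-0.01)}
```

Emit:
{"api": "carry_out", "payload": {
  "rows": [
    {"tx": 0,"ty": 0,"tz": -2,"yaw": 0},
    {"tx": 0,"ty": 0,"tz": -3,"yaw": 0},
    {"tx": 0,"ty": 0,"tz": -3,"yaw": 0},
    {"tx": 0,"ty": 0,"tz": -2,"yaw": 0}
  ]
}}

```text
time_s: 3.45
position: [0.3622, -0.3165, 0.1492]
tool_rot: [[0.785, -0.62, -0.002], [-0.62, -0.785, 0.005], [-0.005, -0.003, -1.0]]
ft_force: [0.6, -0.5, -3.6]
grip_width: 0.0582
```

```bash
python3 go.py .5716 -.3406 .15 -37.7 6
```

```text
t 3.45 pos [ 0.3622 -0.3165  0.1492] phi -38.3 w 0.0582 F [ 0.6 -0.5 -3.6] q6 72.9 tilt [-0.002  0.005]
{'tx': np.float64(2.99), 'ty': np.float64(-1.85), 'tz': np.float64(-0.01), 'yaw': np.float64(-0.002)}
{'tx': np.float64(2.99), 'ty': np.float64(-1.84), 'tz': np.float64(-0.01), 'yaw': np.float64(-0.002)}
{'tx': np.float64(2.99), 'ty': np.float64(-1.84), 'tz': np.float64(-0.01), 'yaw': np.float64(-0.002)}
{'tx': np.float64(3.0), 'ty': np.float64(-1.83), 'tz': np.float64(-0.01), 'yaw': np.float64(-0.002)}
{'tx': np.float64(3.0), 'ty': np.float64(-1.83), 'tz': np.float64(-0.01), 'yaw': np.float64(-0.002)}
{'tx': np.float64(3.0), 'ty': np.float64(-1.82), 'tz': np.float64(-0.01), 'yaw': np.float64(-0.002)}
```

Held: about 2.5–3 N of load. Carrying it over.

Emit:
{"api": "carry_out", "payload": {
  "rows": [
    {"tx": 1.5,"ty": -0.9,"tz": -0.5,"yaw": 0},
    {"tx": 3,"ty": -1.8,"tz": 0,"yaw": 0},
    {"tx": 3,"ty": -1.8,"tz": 0,"yaw": 0},
    {"tx": 3,"ty": -1.8,"tz": 0,"yaw": 0},
    {"tx": 3,"ty": -1.8,"tz": 0,"yaw": 0},
    {"tx": 2.5,"ty": -1.6,"tz": 0,"yaw": 0},
    {"tx": 1,"ty": -0.7,"tz": 0,"yaw": 0},
    {"tx": 0,"ty": 0,"tz": 0,"yaw": 0},
    {"tx": 0,"ty": 0,"tz": 0,"yaw": 0}
  ]
}}

```text
time_s: 4.35
position: [0.5663, -0.3401, 0.1526]
tool_rot: [[0.784, -0.621, -0.005], [-0.621, -0.784, 0.006], [-0.008, -0.002, -1.0]]
ft_force: [0.4, 0.2, -3.0]
grip_width: 0.0578
```

```bash
python3 go.py .5716 -.3406 .085 -37.7 1
```

```text
t 4.35 pos [ 0.5663 -0.3401  0.1526] phi -38.38 w 0.0578 F [ 0.4  0.2 -3. ] q6 87.1 tilt [-0.005  0.006]
{'tx': np.float64(0.44), 'ty': np.float64(-0.29), 'tz': np.float64(6.76), 'yaw': np.float64(-0.012)}
```

Emit:
{"api": "carry_out", "payload": {
  "rows": [
    {"tx": 0.4,"ty": -0.3,"tz": 0.5,"yaw": -0.01},
    {"tx": 0,"ty": 0,"tz": 1.2,"yaw": 0},
    {"tx": 0,"ty": 0,"tz": 1.2,"yaw": 0},
    {"tx": 0,"ty": 0,"tz": 1.2,"yaw": 0},
    {"tx": 0,"ty": 0,"tz": 0.9,"yaw": 0},
    {"tx": 0,"ty": 0,"tz": 0,"yaw": 0},
    {"tx": 0,"ty": 0,"tz": 0,"yaw": 0}
  ]
}}

```text
time_s: 5.05
position: [0.5681, -0.3398, 0.0968]
tool_rot: [[0.789, -0.614, -0.008], [-0.614, -0.789, 0.009], [-0.012, -0.002, -1.0]]
ft_force: [-1.1, -0.1, -3.1]
grip_width: 0.0577
```

```bash
python3 go.py .5716 -.3406 .0825 -37.7 1; python3 -c "
from h import *
print(cv2.imwrite('pics/j2.png',cv2.resize(env.get_image('side')[100:280,160:400,::-1],None,fx=2.5,fy=2.5)))"
```

```text
t 5.05 pos [ 0.5681 -0.3398  0.0968] phi -37.89 w 0.0577 F [-1.1 -0.1 -3.1] q6 86.7 tilt [-0.008  0.009]
{'tx': np.float64(0.32), 'ty': np.float64(-0.15), 'tz': np.float64(1.43), 'yaw': np.float64(-0.003)}
True
```

View pics/j2.png

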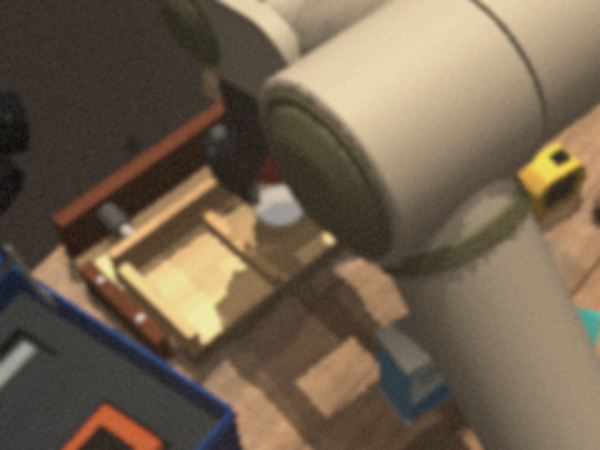

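The jar hangs over the right cell (body at crop (280,208)), between the divider and the right wall. Lowering the last centimetre.

Emit:
{"api": "carry_out", "payload": {
  "rows": [
    {"tx": 0.2,"ty": -0.1,"tz": 0.5,"yaw": 0},
    {"tx": 0,"ty": 0,"tz": 0.4,"yaw": 0},
    {"tx": 0,"ty": 0,"tz": 0.3,"yaw": 0},
    {"tx": 0,"ty": 0,"tz": 0.1,"yaw": 0},
    {"tx": 0,"ty": 0,"tz": 0,"yaw": 0}
  ]
}}

```text
time_s: 5.6
position: [0.5709, -0.3405, 0.084]
tool_rot: [[0.789, -0.614, -0.006], [-0.614, -0.789, 0.008], [-0.01, -0.002, -1.0]]
ft_force: [0.4, 0.1, -3.3]
grip_width: 0.0579
```

```bash
python3 go.py .5716 -.3406 .0825 -37.7 1
```

```text
t 5.6 pos [ 0.5709 -0.3405  0.084 ] phi -37.88 w 0.0579 F [ 0.4  0.1 -3.3] q6 86.8 tilt [-0.006  0.008]
{'tx': np.float64(0.06), 'ty': np.float64(-0.03), 'tz': np.float64(0.15), 'yaw': np.float64(-0.003)}
```

Emit:
{"api": "carry_out", "payload": {
  "rows": [
    {"tx": 0,"ty": 0,"tz": 0.2,"yaw": 0},
    {"tx": 0,"ty": 0,"tz": 0.1,"yaw": 0},
    {"tx": 0,"ty": 0,"tz": 0,"yaw": 0}
  ]
}}

```text
time_s: 5.9
position: [0.5716, -0.3409, 0.0828]
tool_rot: [[0.789, -0.614, -0.004], [-0.614, -0.789, 0.005], [-0.006, -0.002, -1.0]]
ft_force: [-0.1, 1.0, -2.2]
grip_width: 0.0578
```

Emit:
{"api": "carry_out", "payload": {
  "rows": [
    {"tx": 0,"ty": 0,"tz": 0,"yaw": 0},
    {"tx": 0,"ty": 0,"tz": 0,"yaw": 0},
    {"tx": 0,"ty": 0,"tz": 0,"yaw": 0},
    {"tx": 0,"ty": 0,"tz": 0,"yaw": 0},
    {"tx": 0,"ty": 0,"tz": 0,"yaw": 0}
  ],
  "jaw": -1
}}

```text
time_s: 6.4
position: [0.5719, -0.3412, 0.0832]
tool_rot: [[0.789, -0.614, -0.003], [-0.614, -0.789, 0.004], [-0.005, -0.002, -1.0]]
ft_force: [-0.5, -0.2, 0.4]
grip_width: 0.0854
```

Emit:
{"api": "carry_out", "payload": {
  "rows": [
    {"tx": 0,"ty": 0,"tz": -2,"yaw": 0},
    {"tx": 0,"ty": 0,"tz": -3,"yaw": 0},
    {"tx": 0,"ty": 0,"tz": -3,"yaw": 0},
    {"tx": 0,"ty": 0,"tz": -2,"yaw": 0}
  ]
}}

```text
time_s: 6.8
position: [0.5711, -0.3409, 0.1826]
tool_rot: [[0.789, -0.614, -0.009], [-0.614, -0.789, 0.01], [-0.013, -0.002, -1.0]]
ft_force: [-0.3, -0.1, -0.3]
grip_width: 0.0854
```

```bash
python3 go.py .4103 -.1855 .18 42 10
```

```text
t 6.8 pos [ 0.5711 -0.3409  0.1826] phi -37.89 w 0.0854 F [-0.3 -0.1 -0.3] q6 86.8 tilt [-0.009  0.01 ]
{'tx': np.float64(-2.22), 'ty': np.float64(-0.24), 'tz': np.float64(0.03), 'yaw': np.float64(-0.139)}
{'tx': np.float64(-2.17), 'ty': np.float64(-0.55), 'tz': np.float64(0.03), 'yaw': np.float64(-0.139)}
{'tx': np.float64(-2.07), 'ty': np.float64(-0.84), 'tz': np.float64(0.03), 'yaw': np.float64(-0.139)}
{'tx': np.float64(-1.93), 'ty': np.float64(-1.12), 'tz': np.float64(0.03), 'yaw': np.float64(-0.139)}
{'tx': np.float64(-1.76), 'ty': np.float64(-1.38), 'tz': np.float64(0.03), 'yaw': np.float64(-0.139)}
{'tx': np.float64(-1.55), 'ty': np.float64(-1.61), 'tz': np.float64(0.03), 'yaw': np.float64(-0.139)}
{'tx': np.float64(-1.31), 'ty': np.float64(-1.81), 'tz': np.float64(0.03), 'yaw': np.float64(-0.139)}
{'tx': np.float64(-1.05), 'ty': np.float64(-1.98), 'tz': np.float64(0.03), 'yaw': np.float64(-0.139)}
{'tx': np.float64(-0.76), 'ty': np.float64(-2.1), 'tz': np.float64(0.03), 'yaw': np.float64(-0.139)}
{'tx': np.float64(-0.46), 'ty': np.float64(-2.19), 'tz': np.float64(0.03), 'yaw': np.float64(-0.139)}
```

Emit:
{"api": "carry_out", "payload": {
  "rows": [
    {"tx": -2.2,"ty": -0.2,"tz": 0,"yaw": -0.14},
    {"tx": -2.2,"ty": -0.5,"tz": 0,"yaw": -0.14},
    {"tx": -2.1,"ty": -0.8,"tz": 0,"yaw": -0.14},
    {"tx": -1.9,"ty": -1.1,"tz": 0,"yaw": -0.14},
    {"tx": -1.8,"ty": -1.4,"tz": 0,"yaw": -0.14},
    {"tx": -1.5,"ty": -1.6,"tz": 0,"yaw": -0.14},
    {"tx": -1.3,"ty": -1.8,"tz": 0,"yaw": -0.14},
    {"tx": -1,"ty": -2,"tz": 0,"yaw": -0.14},
    {"tx": -0.8,"ty": -2.1,"tz": 0,"yaw": -0.14},
    {"tx": -0.5,"ty": -2,"tz": 0,"yaw": -0.1},
    {"tx": 0,"ty": 0,"tz": 0,"yaw": 0},
    {"tx": 0,"ty": 0,"tz": 0,"yaw": 0}
  ]
}}

```text
time_s: 8.0
position: [0.4014, -0.1875, 0.1884]
tool_rot: [[0.73, 0.684, -0.0], [0.684, -0.73, 0.003], [0.001, -0.002, -1.0]]
ft_force: [-0.7, 0.2, -0.1]
grip_width: 0.0858
```

```bash
python3 go.py .4103 -.1855 .062 42 1;python3 -c "
from h import *
cv2.imwrite('pics/t1.png',cv2.resize(env.get_image('side')[120:330,170:420,::-1],None,fx=2.8,fy=2.8))"
```

```text
t 8.0 pos [ 0.4014 -0.1875  0.1884] phi 43.14 w 0.0858 F [-0.7  0.2 -0.1] q6 6.4 tilt [-0.     0.003]
{'tx': np.float64(0.79), 'ty': np.float64(0.46), 'tz': np.float64(12.64), 'yaw': np.float64(0.02)}
```

View pics/t1.png

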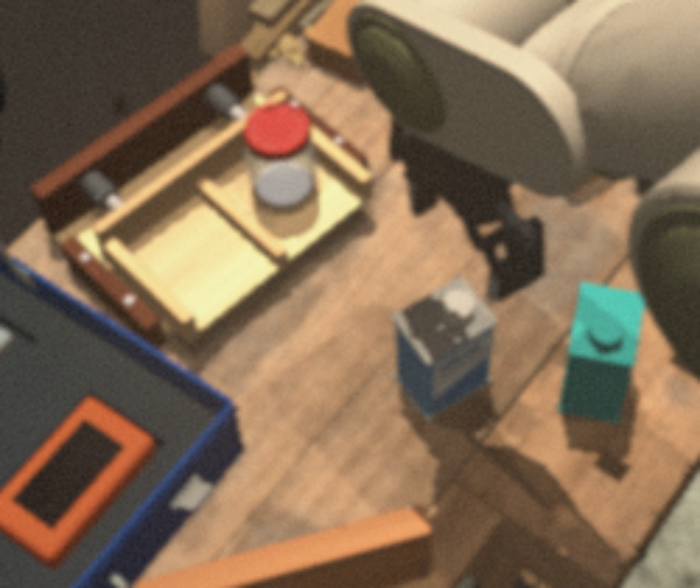

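The jar stands upright in the right cell (side (270,176)). The tin is at crop (445,350), unchanged, below the open gripper. Going down on it.

Emit:
{"api": "carry_out", "payload": {
  "rows": [
    {"tx": 0.8,"ty": 0.4,"tz": 0.5,"yaw": 0.02},
    {"tx": 0,"ty": 0,"tz": 1.5,"yaw": 0},
    {"tx": 0,"ty": 0,"tz": 1.5,"yaw": 0},
    {"tx": 0,"ty": 0,"tz": 0.5,"yaw": 0},
    {"tx": 0,"ty": 0,"tz": 0,"yaw": 0},
    {"tx": 0,"ty": 0,"tz": 0,"yaw": 0}
  ]
}}

```text
time_s: 8.65
position: [0.4144, -0.1887, 0.1475]
tool_rot: [[0.75, 0.662, 0.002], [0.662, -0.75, 0.0], [0.002, 0.001, -1.0]]
ft_force: [-0.0, -0.5, 0.5]
grip_width: 0.0851
```

```bash
python3 go.py .4103 -.1855 .062 42 1
```

```text
t 8.65 pos [ 0.4144 -0.1887  0.1475] phi 41.42 w 0.0851 F [-0.  -0.5  0.5] q6 9.0 tilt [0.002 0.   ]
{'tx': np.float64(-0.1), 'ty': np.float64(-0.51), 'tz': np.float64(8.55), 'yaw': np.float64(-0.01)}
```

Emit:
{"api": "carry_out", "payload": {
  "rows": [
    {"tx": -0.1,"ty": -0.5,"tz": 0,"yaw": -0.01},
    {"tx": 0,"ty": 0,"tz": 1.5,"yaw": 0},
    {"tx": 0,"ty": 0,"tz": 2,"yaw": 0},
    {"tx": 0,"ty": 0,"tz": 2,"yaw": 0},
    {"tx": 0,"ty": 0,"tz": 2,"yaw": 0},
    {"tx": 0,"ty": 0,"tz": 1,"yaw": 0},
    {"tx": 0,"ty": 0,"tz": 0,"yaw": 0},
    {"tx": 0,"ty": 0,"tz": 0,"yaw": 0}
  ]
}}

```text
time_s: 9.45
position: [0.4117, -0.1866, 0.0646]
tool_rot: [[0.742, 0.67, 0.01], [0.671, -0.742, -0.006], [0.003, 0.012, -1.0]]
ft_force: [-0.2, -0.5, 0.3]
grip_width: 0.0855
```

```bash
python3 go.py .4103 -.1855 .062 42 1
```

```text
t 9.45 pos [ 0.4117 -0.1866  0.0646] phi 42.11 w 0.0855 F [-0.2 -0.5  0.3] q6 8.3 tilt [ 0.01  -0.006]
{'tx': np.float64(-0.03), 'ty': np.float64(-0.18), 'tz': np.float64(0.26), 'yaw': np.float64(0.002)}
```

Emit:
{"api": "carry_out", "payload": {
  "rows": [
    {"tx": 0,"ty": -0.1,"tz": 0.3,"yaw": 0},
    {"tx": 0,"ty": 0,"tz": 0,"yaw": 0},
    {"tx": 0,"ty": 0,"tz": 0,"yaw": 0},
    {"tx": 0,"ty": 0,"tz": 0,"yaw": 0},
    {"tx": 0,"ty": 0,"tz": 0,"yaw": 0},
    {"tx": 0,"ty": 0,"tz": 0,"yaw": 0},
    {"tx": 0,"ty": 0,"tz": 0,"yaw": 0},
    {"tx": 0,"ty": 0,"tz": 0,"yaw": 0},
    {"tx": 0,"ty": 0,"tz": 0,"yaw": 0},
    {"tx": 0,"ty": 0,"tz": 0,"yaw": 0}
  ],
  "jaw": 1,
  "squeeze": 40
}}

```text
time_s: 10.45
position: [0.4113, -0.186, 0.0634]
tool_rot: [[0.742, 0.671, 0.013], [0.671, -0.742, -0.008], [0.004, 0.014, -1.0]]
ft_force: [-0.1, -0.1, -2.5]
grip_width: 0.0518
```

```bash
python3 go.py .4103 -.1855 .062 42 1
```

```text
t 10.45 pos [ 0.4113 -0.186   0.0634] phi 42.13 w 0.0518 F [-0.1 -0.1 -2.5] q6 8.3 tilt [ 0.013 -0.008]
{'tx': np.float64(-0.04), 'ty': np.float64(-0.11), 'tz': np.float64(0.14), 'yaw': np.float64(0.002)}
```

Emit:
{"api": "carry_out", "payload": {
  "rows": [
    {"tx": 0,"ty": 0,"tz": -2,"yaw": 0},
    {"tx": 0,"ty": 0,"tz": -3,"yaw": 0},
    {"tx": 0,"ty": 0,"tz": -3,"yaw": 0},
    {"tx": 0,"ty": 0,"tz": -2,"yaw": 0}
  ]
}}

```text
time_s: 10.85
position: [0.4088, -0.1843, 0.1641]
tool_rot: [[0.742, 0.671, 0.006], [0.671, -0.742, -0.003], [0.003, 0.006, -1.0]]
ft_force: [-0.1, 0.2, -3.2]
grip_width: 0.0516
```

```bash
python3 go.py .6344 -.2627 .17 52.3 8
```

```text
t 10.85 pos [ 0.4088 -0.1843  0.1641] phi 42.11 w 0.0516 F [-0.1  0.2 -3.2] q6 8.3 tilt [ 0.006 -0.003]
{'tx': np.float64(1.43), 'ty': np.float64(2.62), 'tz': np.float64(-0.07), 'yaw': np.float64(-0.022)}
{'tx': np.float64(1.38), 'ty': np.float64(2.65), 'tz': np.float64(-0.07), 'yaw': np.float64(-0.022)}
{'tx': np.float64(1.32), 'ty': np.float64(2.68), 'tz': np.float64(-0.07), 'yaw': np.float64(-0.022)}
{'tx': np.float64(1.26), 'ty': np.float64(2.71), 'tz': np.float64(-0.07), 'yaw': np.float64(-0.022)}
{'tx': np.float64(1.2), 'ty': np.float64(2.74), 'tz': np.float64(-0.07), 'yaw': np.float64(-0.022)}
{'tx': np.float64(1.14), 'ty': np.float64(2.76), 'tz': np.float64(-0.07), 'yaw': np.float64(-0.022)}
{'tx': np.float64(1.07), 'ty': np.float64(2.79), 'tz': np.float64(-0.07), 'yaw': np.float64(-0.022)}
{'tx': np.float64(1.01), 'ty': np.float64(2.81), 'tz': np.float64(-0.07), 'yaw': np.float64(-0.022)}
```

Emit:
{"api": "carry_out", "payload": {
  "rows": [
    {"tx": 0.8,"ty": 1.5,"tz": -0.3,"yaw": -0.02},
    {"tx": 1.4,"ty": 2.6,"tz": 0,"yaw": -0.02},
    {"tx": 1.3,"ty": 2.7,"tz": 0,"yaw": -0.02},
    {"tx": 1.3,"ty": 2.7,"tz": 0,"yaw": -0.02},
    {"tx": 1.2,"ty": 2.7,"tz": 0,"yaw": -0.02},
    {"tx": 1.1,"ty": 2.7,"tz": 0,"yaw": -0.02},
    {"tx": 1.1,"ty": 2.7,"tz": 0,"yaw": -0.02},
    {"tx": 1,"ty": 2.4,"tz": 0,"yaw": -0.02},
    {"tx": 0.4,"ty": 1,"tz": 0,"yaw": -0.01},
    {"tx": 0,"ty": 0,"tz": 0,"yaw": 0},
    {"tx": 0,"ty": 0,"tz": 0,"yaw": 0}
  ]
}}

```text
time_s: 11.95
position: [0.6344, -0.2602, 0.1692]
tool_rot: [[0.613, 0.79, 0.005], [0.79, -0.613, -0.003], [0.001, 0.006, -1.0]]
ft_force: [-0.3, 0.5, -2.4]
grip_width: 0.0518
```

```bash
python3 go.py .6344 -.2627 .0974 52.3 1
```

```text
t 11.95 pos [ 0.6344 -0.2602  0.1692] phi 52.23 w 0.0518 F [-0.3  0.5 -2.4] q6 5.6 tilt [ 0.005 -0.003]
{'tx': np.float64(-0.2), 'ty': np.float64(0.15), 'tz': np.float64(7.18), 'yaw': np.float64(-0.001)}
```

Emit:
{"api": "carry_out", "payload": {
  "rows": [
    {"tx": -0.2,"ty": 0.1,"tz": 0.5,"yaw": 0},
    {"tx": 0,"ty": 0,"tz": 1.3,"yaw": 0},
    {"tx": 0,"ty": 0,"tz": 1.5,"yaw": 0},
    {"tx": 0,"ty": 0,"tz": 1.3,"yaw": 0},
    {"tx": 0,"ty": 0,"tz": 0.8,"yaw": 0},
    {"tx": 0,"ty": 0,"tz": 0,"yaw": 0},
    {"tx": 0,"ty": 0,"tz": 0,"yaw": 0}
  ]
}}

```text
time_s: 12.65
position: [0.6305, -0.2617, 0.1105]
tool_rot: [[0.614, 0.789, 0.002], [0.789, -0.614, -0.001], [0.0, 0.002, -1.0]]
ft_force: [0.1, 0.2, -2.2]
grip_width: 0.0518
```

```bash
python3 go.py .6344 -.2627 .0974 52.3 1
```

```text
t 12.65 pos [ 0.6305 -0.2617  0.1105] phi 52.11 w 0.0518 F [ 0.1  0.2 -2.2] q6 5.4 tilt [ 0.002 -0.001]
{'tx': np.float64(0.17), 'ty': np.float64(0.37), 'tz': np.float64(1.31), 'yaw': np.float64(-0.003)}
```

Emit:
{"api": "carry_out", "payload": {
  "rows": [
    {"tx": 0.2,"ty": 0.4,"tz": 0.3,"yaw": 0},
    {"tx": 0,"ty": 0,"tz": 0.4,"yaw": 0},
    {"tx": 0,"ty": 0,"tz": 0.4,"yaw": 0},
    {"tx": 0,"ty": 0,"tz": 0.1,"yaw": 0},
    {"tx": 0,"ty": 0,"tz": 0,"yaw": 0}
  ]
}}

```text
time_s: 13.15
position: [0.6358, -0.263, 0.099]
tool_rot: [[0.614, 0.789, 0.004], [0.789, -0.614, -0.003], [0.0, 0.005, -1.0]]
ft_force: [0.9, 1.1, -2.4]
grip_width: 0.0517
```

```bash
python3 go.py .6344 -.2627 .0974 52.3 1; python3 -c "
from h import *
cv2.imwrite('pics/t2.png',cv2.resize(env.get_image('side')[110:330,170:420,::-1],None,fx=2.7,fy=2.7))"
```

```text
t 13.15 pos [ 0.6358 -0.263   0.099 ] phi 52.1 w 0.0517 F [ 0.9  1.1 -2.4] q6 5.6 tilt [ 0.004 -0.003]
{'tx': np.float64(-0.06), 'ty': np.float64(-0.13), 'tz': np.float64(0.16), 'yaw': np.float64(-0.003)}
```

View pics/t2.png

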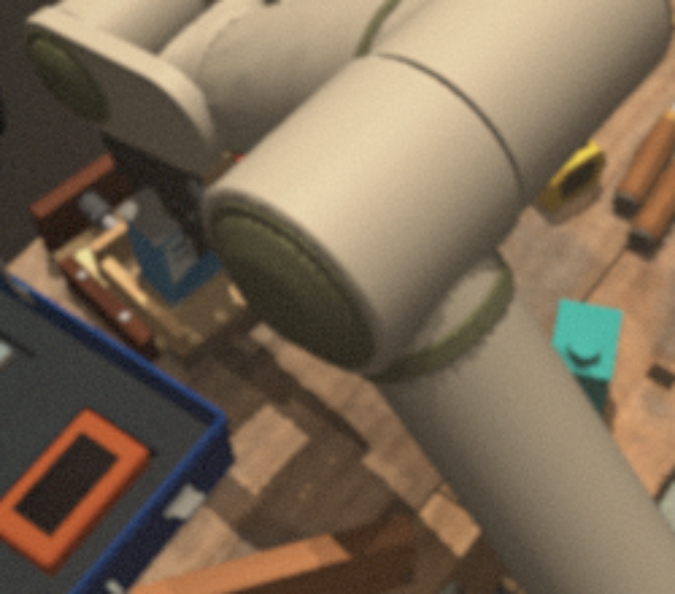

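The tin sits inside the left cell (crop (172,275)), clear of the left wall. Releasing.

Emit:
{"api": "carry_out", "payload": {
  "rows": [
    {"tx": 0,"ty": 0,"tz": 0.2,"yaw": 0},
    {"tx": 0,"ty": 0,"tz": 0.1,"yaw": 0},
    {"tx": 0,"ty": 0,"tz": 0,"yaw": 0}
  ]
}}

```text
time_s: 13.5
position: [0.6359, -0.2632, 0.0965]
tool_rot: [[0.614, 0.789, 0.005], [0.789, -0.614, -0.003], [0.0, 0.006, -1.0]]
ft_force: [0.6, 0.4, -1.9]
grip_width: 0.0518
```

Emit:
{"api": "carry_out", "payload": {
  "rows": [
    {"tx": 0,"ty": 0,"tz": 0,"yaw": 0},
    {"tx": 0,"ty": 0,"tz": 0,"yaw": 0},
    {"tx": 0,"ty": 0,"tz": 0,"yaw": 0},
    {"tx": 0,"ty": 0,"tz": 0,"yaw": 0},
    {"tx": 0,"ty": 0,"tz": 0,"yaw": 0}
  ],
  "jaw": -1
}}

```text
time_s: 14.0
position: [0.6366, -0.2636, 0.098]
tool_rot: [[0.614, 0.789, 0.008], [0.789, -0.614, -0.005], [0.001, 0.009, -1.0]]
ft_force: [0.1, 0.7, 0.0]
grip_width: 0.0853
```

Emit:
{"api": "carry_out", "payload": {
  "rows": [
    {"tx": 0,"ty": 0,"tz": -1,"yaw": 0},
    {"tx": 0,"ty": 0,"tz": -3,"yaw": 0},
    {"tx": 0,"ty": 0,"tz": -3,"yaw": 0},
    {"tx": 0,"ty": 0,"tz": -2,"yaw": 0}
  ]
}}

```text
time_s: 14.4
position: [0.6349, -0.2626, 0.1897]
tool_rot: [[0.614, 0.789, 0.003], [0.789, -0.614, -0.002], [0.0, 0.003, -1.0]]
ft_force: [-0.2, 0.5, 0.4]
grip_width: 0.0857
```

```bash
python3 go.py .5023 .0187 .17 23.2 7
```

```text
t 14.4 pos [ 0.6349 -0.2626  0.1897] phi 52.1 w 0.0857 F [-0.2  0.5  0.4] q6 5.6 tilt [ 0.003 -0.002]
{'tx': np.float64(2.01), 'ty': np.float64(-3.96), 'tz': np.float64(0.28), 'yaw': np.float64(0.072)}
{'tx': np.float64(1.72), 'ty': np.float64(-4.1), 'tz': np.float64(0.28), 'yaw': np.float64(0.072)}
{'tx': np.float64(1.42), 'ty': np.float64(-4.21), 'tz': np.float64(0.28), 'yaw': np.float64(0.072)}
{'tx': np.float64(1.11), 'ty': np.float64(-4.3), 'tz': np.float64(0.28), 'yaw': np.float64(0.072)}
{'tx': np.float64(0.8), 'ty': np.float64(-4.37), 'tz': np.float64(0.28), 'yaw': np.float64(0.072)}
{'tx': np.float64(0.48), 'ty': np.float64(-4.42), 'tz': np.float64(0.28), 'yaw': np.float64(0.072)}
{'tx': np.float64(0.16), 'ty': np.float64(-4.44), 'tz': np.float64(0.28), 'yaw': np.float64(0.072)}
```

Emit:
{"api": "carry_out", "payload": {
  "rows": [
    {"tx": 1,"ty": -2,"tz": 0,"yaw": 0.06},
    {"tx": 1.8,"ty": -4,"tz": 0,"yaw": 0.07},
    {"tx": 1.5,"ty": -4.2,"tz": 0,"yaw": 0.07},
    {"tx": 1.2,"ty": -4.2,"tz": 0.2,"yaw": 0.07},
    {"tx": 0.9,"ty": -4.3,"tz": 0.3,"yaw": 0.07},
    {"tx": 0.6,"ty": -4.3,"tz": 0.3,"yaw": 0.07},
    {"tx": 0.3,"ty": -4,"tz": 0.3,"yaw": 0.06},
    {"tx": 0.2,"ty": -2,"tz": 0.3,"yaw": 0.02},
    {"tx": 0,"ty": 0,"tz": 0,"yaw": 0},
    {"tx": 0,"ty": 0,"tz": 0,"yaw": 0}
  ]
}}

```text
time_s: 15.4
position: [0.5095, 0.0211, 0.1841]
tool_rot: [[0.922, 0.387, 0.021], [0.387, -0.922, -0.01], [0.016, 0.017, -1.0]]
ft_force: [0.8, -0.2, -0.4]
grip_width: 0.0854
```

```bash
python3 go.py .5023 .0187 .067 23.2 1; python3 -c "
from h import *
cv2.imwrite('pics/r1.png',np.hstack([cv2.resize(env.get_image(n)[y:y+200,x:x+130,::-1],None,fx=3,fy=3) for n,x,y in(('side',220,165),('top',175,75))])[:600])"
```

```text
t 15.4 pos [0.5095 0.0211 0.1841] phi 22.79 w 0.0854 F [ 0.8 -0.2 -0.4] q6 56.5 tilt [ 0.021 -0.01 ]
{'tx': np.float64(-0.76), 'ty': np.float64(-0.06), 'tz': np.float64(11.71), 'yaw': np.float64(-0.007)}
```

View pics/r1.png

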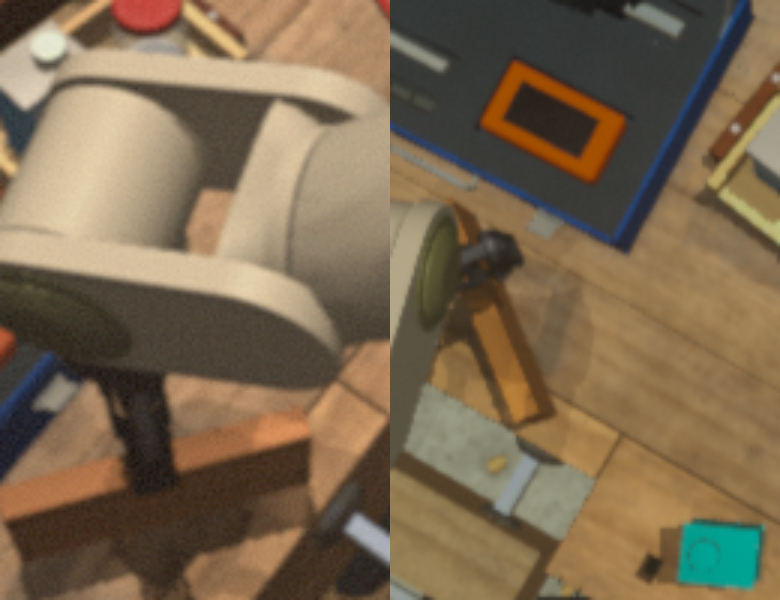

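The side view shows the rail below the gripper; the open jaws straddle it with the near finger at crop (150,440). The tool lean is about 1.3°, which matters for the rail, so I'll watch how slow descent affects it.

Emit:
{"api": "carry_out", "payload": {
  "rows": [
    {"tx": -0.4,"ty": 0,"tz": -3,"yaw": 0},
    {"tx": -0.4,"ty": 0,"tz": -4,"yaw": 0},
    {"tx": 0,"ty": 0,"tz": -4,"yaw": 0},
    {"tx": 0,"ty": 0,"tz": -1,"yaw": 0},
    {"tx": 0,"ty": 0,"tz": 0.5,"yaw": 0}
  ]
}}

```text
time_s: 16.0
position: [0.5019, 0.0126, 0.3036]
tool_rot: [[0.925, 0.38, 0.021], [0.38, -0.925, -0.011], [0.015, 0.018, -1.0]]
ft_force: [0.2, 0.5, -0.7]
grip_width: 0.085
```

Emit:
{"api": "carry_out", "payload": {
  "rows": [
    {"tx": 0,"ty": 0,"tz": 0.8,"yaw": 0},
    {"tx": 0,"ty": 0,"tz": 0.8,"yaw": 0},
    {"tx": 0,"ty": 0,"tz": 0.8,"yaw": 0},
    {"tx": 0,"ty": 0,"tz": 0.8,"yaw": 0},
    {"tx": 0,"ty": 0,"tz": 0.8,"yaw": 0},
    {"tx": 0,"ty": 0,"tz": 0.8,"yaw": 0},
    {"tx": 0,"ty": 0,"tz": 0.8,"yaw": 0},
    {"tx": 0,"ty": 0,"tz": 0.8,"yaw": 0}
  ]
}}

```text
time_s: 16.8
position: [0.5021, 0.0106, 0.229]
tool_rot: [[0.925, 0.379, 0.012], [0.379, -0.925, -0.009], [0.008, 0.013, -1.0]]
ft_force: [0.2, -0.5, 0.7]
grip_width: 0.0855
```

```bash
python3 go.py .5023 .0187 .067 23.2 1
```

```text
t 16.8 pos [0.5021 0.0106 0.229 ] phi 22.25 w 0.0855 F [ 0.2 -0.5  0.7] q6 55.7 tilt [ 0.012 -0.009]
{'tx': np.float64(0.32), 'ty': np.float64(-0.74), 'tz': np.float64(16.2), 'yaw': np.float64(-0.017)}
```

Emit:
{"api": "carry_out", "payload": {
  "rows": [
    {"tx": 0.1,"ty": -0.2,"tz": 0.8,"yaw": -0.01},
    {"tx": 0.1,"ty": -0.2,"tz": 0.8,"yaw": 0},
    {"tx": 0.1,"ty": -0.2,"tz": 0.8,"yaw": 0},
    {"tx": 0,"ty": -0.1,"tz": 0.8,"yaw": 0},
    {"tx": 0,"ty": 0,"tz": 0.8,"yaw": 0},
    {"tx": 0,"ty": 0,"tz": 0.8,"yaw": 0},
    {"tx": 0,"ty": 0,"tz": 0.8,"yaw": 0},
    {"tx": 0,"ty": 0,"tz": 0.8,"yaw": 0},
    {"tx": 0,"ty": 0,"tz": 0.8,"yaw": 0},
    {"tx": 0,"ty": 0,"tz": 0.8,"yaw": 0}
  ]
}}

```text
time_s: 17.8
position: [0.5034, 0.0182, 0.142]
tool_rot: [[0.921, 0.389, 0.013], [0.389, -0.921, -0.009], [0.008, 0.014, -1.0]]
ft_force: [-0.5, -0.2, -0.7]
grip_width: 0.085
```

```bash
python3 go.py .5023 .0187 .067 23.2 1
```

```text
t 17.8 pos [0.5034 0.0182 0.142 ] phi 22.89 w 0.085 F [-0.5 -0.2 -0.7] q6 56.0 tilt [ 0.013 -0.009]
{'tx': np.float64(-0.08), 'ty': np.float64(-0.09), 'tz': np.float64(7.5), 'yaw': np.float64(-0.005)}
```

Emit:
{"api": "carry_out", "payload": {
  "rows": [
    {"tx": 0,"ty": -0.1,"tz": 0.8,"yaw": 0},
    {"tx": 0,"ty": 0,"tz": 0.8,"yaw": 0},
    {"tx": 0,"ty": 0,"tz": 0.8,"yaw": 0},
    {"tx": 0,"ty": 0,"tz": 0.8,"yaw": 0},
    {"tx": 0,"ty": 0,"tz": 0.8,"yaw": 0},
    {"tx": 0,"ty": 0,"tz": 0.8,"yaw": 0},
    {"tx": 0,"ty": 0,"tz": 0.8,"yaw": 0},
    {"tx": 0,"ty": 0,"tz": 0.8,"yaw": 0},
    {"tx": 0,"ty": 0,"tz": 0.6,"yaw": 0},
    {"tx": 0,"ty": 0,"tz": 0.2,"yaw": 0}
  ]
}}

```text
time_s: 18.8
position: [0.5038, 0.0184, 0.0626]
tool_rot: [[0.921, 0.389, 0.012], [0.389, -0.921, -0.009], [0.008, 0.013, -1.0]]
ft_force: [-0.1, 0.0, -0.6]
grip_width: 0.0851
```

```bash
python3 go.py .5023 .0187 .067 23.2 1
```

```text
t 18.8 pos [0.5038 0.0184 0.0626] phi 22.88 w 0.0851 F [-0.1  0.  -0.6] q6 56.2 tilt [ 0.012 -0.009]
{'tx': np.float64(-0.13), 'ty': np.float64(-0.08), 'tz': np.float64(-0.44), 'yaw': np.float64(-0.006)}
```

Emit:
{"api": "carry_out", "payload": {
  "rows": [
    {"tx": -0.1,"ty": 0,"tz": -0.4,"yaw": -0.01},
    {"tx": 0,"ty": 0,"tz": 0,"yaw": 0}
  ]
}}

```text
time_s: 19.0
position: [0.5028, 0.0181, 0.0667]
tool_rot: [[0.917, 0.399, 0.012], [0.399, -0.917, -0.009], [0.007, 0.013, -1.0]]
ft_force: [-0.3, -0.2, -0.3]
grip_width: 0.0851
```

Emit:
{"api": "carry_out", "payload": {
  "rows": [
    {"tx": 0,"ty": 0,"tz": 0,"yaw": 0},
    {"tx": 0,"ty": 0,"tz": 0,"yaw": 0},
    {"tx": 0,"ty": 0,"tz": 0,"yaw": 0},
    {"tx": 0,"ty": 0,"tz": 0,"yaw": 0},
    {"tx": 0,"ty": 0,"tz": 0,"yaw": 0},
    {"tx": 0,"ty": 0,"tz": 0,"yaw": 0},
    {"tx": 0,"ty": 0,"tz": 0,"yaw": 0},
    {"tx": 0,"ty": 0,"tz": 0,"yaw": 0},
    {"tx": 0,"ty": 0,"tz": 0,"yaw": 0},
    {"tx": 0,"ty": 0,"tz": 0,"yaw": 0},
    {"tx": 0,"ty": 0,"tz": 0,"yaw": 0},
    {"tx": 0,"ty": 0,"tz": 0,"yaw": 0}
  ],
  "jaw": 1,
  "squeeze": 80
}}

```text
time_s: 20.2
position: [0.5034, 0.018, 0.0681]
tool_rot: [[0.917, 0.399, 0.014], [0.399, -0.917, -0.009], [0.009, 0.014, -1.0]]
ft_force: [0.3, 0.2, 0.7]
grip_width: 0.0232
```

```bash
python3 go.py .5023 .0187 .067 23.2 1
```

```text
t 20.2 pos [0.5034 0.018  0.0681] phi 23.51 w 0.0232 F [0.3 0.2 0.7] q6 55.5 tilt [ 0.014 -0.009]
{'tx': np.float64(-0.07), 'ty': np.float64(-0.11), 'tz': np.float64(0.11), 'yaw': np.float64(0.005)}
```

Emit:
{"api": "carry_out", "payload": {
  "rows": [
    {"tx": 0,"ty": 0,"tz": -1,"yaw": 0},
    {"tx": 0,"ty": 0,"tz": -2,"yaw": 0},
    {"tx": 0,"ty": 0,"tz": -2.5,"yaw": 0},
    {"tx": 0,"ty": 0,"tz": -2.5,"yaw": 0},
    {"tx": 0,"ty": 0,"tz": -2,"yaw": 0},
    {"tx": 0,"ty": 0,"tz": -1,"yaw": 0},
    {"tx": 0,"ty": 0,"tz": 0,"yaw": 0}
  ]
}}

```text
time_s: 20.9
position: [0.5, 0.0194, 0.1838]
tool_rot: [[0.917, 0.399, 0.009], [0.399, -0.917, -0.009], [0.005, 0.012, -1.0]]
ft_force: [-0.6, 0.5, -2.4]
grip_width: 0.023
```

```bash
python3 go.py .516 -.2344 .18 52.3 11
```

```text
t 20.9 pos [0.5    0.0194 0.1838] phi 23.52 w 0.023 F [-0.6  0.5 -2.4] q6 55.4 tilt [ 0.009 -0.009]
{'tx': np.float64(-0.79), 'ty': np.float64(2.17), 'tz': np.float64(0.03), 'yaw': np.float64(-0.046)}
{'tx': np.float64(-0.89), 'ty': np.float64(2.14), 'tz': np.float64(0.03), 'yaw': np.float64(-0.046)}
{'tx': np.float64(-0.98), 'ty': np.float64(2.09), 'tz': np.float64(0.03), 'yaw': np.float64(-0.046)}
{'tx': np.float64(-1.08), 'ty': np.float64(2.05), 'tz': np.float64(0.03), 'yaw': np.float64(-0.046)}
{'tx': np.float64(-1.17), 'ty': np.float64(1.99), 'tz': np.float64(0.03), 'yaw': np.float64(-0.046)}
{'tx': np.float64(-1.26), 'ty': np.float64(1.94), 'tz': np.float64(0.03), 'yaw': np.float64(-0.046)}
{'tx': np.float64(-1.35), 'ty': np.float64(1.88), 'tz': np.float64(0.03), 'yaw': np.float64(-0.046)}
{'tx': np.float64(-1.43), 'ty': np.float64(1.82), 'tz': np.float64(0.03), 'yaw': np.float64(-0.046)}
{'tx': np.float64(-1.51), 'ty': np.float64(1.75), 'tz': np.float64(0.03), 'yaw': np.float64(-0.046)}
{'tx': np.float64(-1.59), 'ty': np.float64(1.68), 'tz': np.float64(0.03), 'yaw': np.float64(-0.046)}
{'tx': np.float64(-1.67), 'ty': np.float64(1.6), 'tz': np.float64(0.03), 'yaw': np.float64(-0.046)}
```

Emit:
{"api": "carry_out", "payload": {
  "rows": [
    {"tx": -0.8,"ty": 2.2,"tz": 0,"yaw": -0.04},
    {"tx": -0.9,"ty": 2.1,"tz": 0,"yaw": -0.05},
    {"tx": -1,"ty": 2.1,"tz": 0,"yaw": -0.05},
    {"tx": -1.1,"ty": 2,"tz": 0,"yaw": -0.05},
    {"tx": -1.2,"ty": 2,"tz": 0,"yaw": -0.05},
    {"tx": -1.3,"ty": 1.9,"tz": 0,"yaw": -0.05},
    {"tx": -1.4,"ty": 1.9,"tz": 0,"yaw": -0.05},
    {"tx": -1.4,"ty": 1.8,"tz": 0,"yaw": -0.05},
    {"tx": -1.5,"ty": 1.7,"tz": 0,"yaw": -0.05},
    {"tx": -1.6,"ty": 1.5,"tz": 0,"yaw": -0.04},
    {"tx": -1,"ty": 0.8,"tz": 0,"yaw": -0.02},
    {"tx": 0,"ty": 0,"tz": 0,"yaw": 0}
  ]
}}

```text
time_s: 22.1
position: [0.5112, -0.2297, 0.1778]
tool_rot: [[0.595, 0.803, -0.005], [0.803, -0.595, -0.0], [-0.003, -0.004, -1.0]]
ft_force: [0.3, 0.6, -2.7]
grip_width: 0.0229
```

```bash
python3 go.py .516 -.2344 .0931 52.3 10
```

```text
t 22.1 pos [ 0.5112 -0.2297  0.1778] phi 53.46 w 0.0229 F [ 0.3  0.6 -2.7] q6 0.4 tilt [-0.005 -0.   ]
{'tx': np.float64(-0.01), 'ty': np.float64(0.07), 'tz': np.float64(0.85), 'yaw': np.float64(0.002)}
{'tx': np.float64(-0.01), 'ty': np.float64(0.07), 'tz': np.float64(0.85), 'yaw': np.float64(0.002)}
{'tx': np.float64(-0.01), 'ty': np.float64(0.07), 'tz': np.float64(0.85), 'yaw': np.float64(0.002)}
{'tx': np.float64(-0.01), 'ty': np.float64(0.07), 'tz': np.float64(0.85), 'yaw': np.float64(0.002)}
{'tx': np.float64(-0.01), 'ty': np.float64(0.07), 'tz': np.float64(0.85), 'yaw': np.float64(0.002)}
{'tx': np.float64(-0.01), 'ty': np.float64(0.07), 'tz': np.float64(0.85), 'yaw': np.float64(0.002)}
{'tx': np.float64(-0.01), 'ty': np.float64(0.07), 'tz': np.float64(0.85), 'yaw': np.float64(0.002)}
{'tx': np.float64(-0.01), 'ty': np.float64(0.07), 'tz': np.float64(0.85), 'yaw': np.float64(0.002)}
{'tx': np.float64(-0.01), 'ty': np.float64(0.07), 'tz': np.float64(0.85), 'yaw': np.float64(0.002)}
{'tx': np.float64(-0.01), 'ty': np.float64(0.07), 'tz': np.float64(0.85), 'yaw': np.float64(0.002)}
```

Emit:
{"api": "carry_out", "payload": {
  "rows": [
    {"tx": 0,"ty": 0.1,"tz": 0.8,"yaw": 0.01},
    {"tx": 0,"ty": 0.1,"tz": 0.8,"yaw": 0.01},
    {"tx": 0,"ty": 0.1,"tz": 0.8,"yaw": 0},
    {"tx": 0,"ty": 0.1,"tz": 0.8,"yaw": 0},
    {"tx": 0,"ty": 0.1,"tz": 0.8,"yaw": 0},
    {"tx": 0,"ty": 0,"tz": 0.8,"yaw": 0},
    {"tx": 0,"ty": 0,"tz": 0.8,"yaw": 0},
    {"tx": 0,"ty": 0,"tz": 0.8,"yaw": 0},
    {"tx": 0,"ty": 0,"tz": 0.8,"yaw": 0},
    {"tx": 0,"ty": 0,"tz": 0.6,"yaw": 0},
    {"tx": 0,"ty": 0,"tz": 0.2,"yaw": 0},
    {"tx": 0,"ty": 0,"tz": 0,"yaw": 0}
  ]
}}

```text
time_s: 23.3
position: [0.514, -0.2291, 0.0887]
tool_rot: [[0.612, 0.791, -0.009], [0.791, -0.612, 0.003], [-0.003, -0.009, -1.0]]
ft_force: [-0.5, -0.6, -2.3]
grip_width: 0.0233
```

```bash
python3 go.py .516 -.2344 .0931 52.3 1; python3 - <<'E'
from h import *
for n,x,y,k in(('side',190,115,3),('top',250,70,3)): 
    im=env.get_image(n)[:,:,::-1]; cv2.imwrite(f'pics/p_{n}.png',im)
a=cv2.imread('pics/p_side.png')[120:260,190:330]; b=cv2.imread('pics/p_top.png')[80:220,250:390]
cv2.imwrite('pics/p.png',cv2.resize(np.hstack([a,b]),None,fx=2.85,fy=2.85,interpolation=cv2.INTER_CUBIC))
E
```

```text
t 23.3 pos [ 0.514  -0.2291  0.0887] phi 52.25 w 0.0233 F [-0.5 -0.6 -2.3] q6 1.8 tilt [-0.009  0.003]
{'tx': np.float64(-0.3), 'ty': np.float64(0.48), 'tz': np.float64(-0.44), 'yaw': np.float64(-0.001)}
```

View pics/p.png

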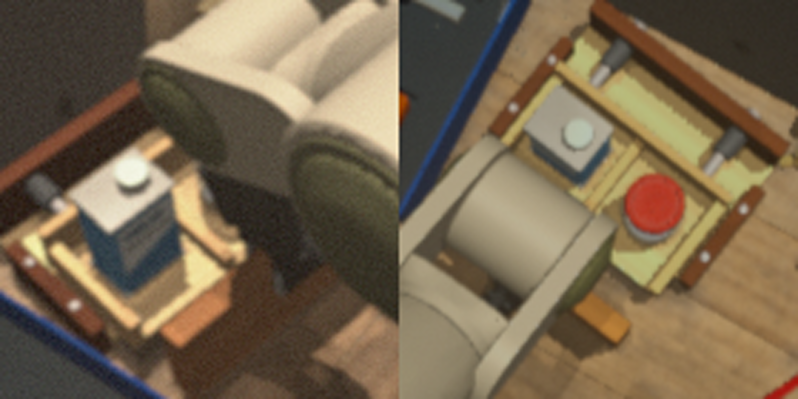

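The picture shows the tin in the left cell (side crop (130,235)) and the jar in the right cell (top crop (655,207)), both upright. The rail is parallel to and in front of the carrier; its left end is at side crop (165,335) and its right end at top crop (630,330). I'll check the rail ends against prediction.

```bash
cat > loc.py <<'E'
from h import *
C=np.array([.5998,-.2992]); a=np.radians(-37.7); X=np.array([np.cos(a),np.sin(a)]); Y=np.array([-np.sin(a),np.cos(a)])
def local(p): d=np.array(p[:2])-C; return np.array([d@X,d@Y])
def state():
    s=env.observe(); p=s["position"];R=s["tool_rot"];F=s["ft_force"]
    print("t",round(s["time_s"],2),"local xy mm",(local(p)*1000).round(1),"gap mm",round((-.059-.012-local(p)[0])*1000,1),"bottom z",round((p[2]-.0681)*1000,1),"yaw-err",round(np.degrees(np.arctan2(R[1,0],R[0,0]))-52.3,2),"tilt x,y",R[2,:2].round(3),"Fx,y loc",round(F[:2]@X,1),round(F[:2]@Y,1),"Fz",round(F[2],1),"w",s["grip_width"].round(4))
    return s
if __name__=="__main__": state()
E
python3 - <<'E'
from loc import *
s=state(); p=s["position"];R=s["tool_rot"]
for sx in(-1,1):
  for sy in(-1,1):
    for h in(.09,0):
      w=p+R@np.array([sy*.105,sx*.012,.0681-h]) 
      t=(proj("top",w)-[250,80]+.5)*2.85+[399,0]; q=(proj("side",w)-[190,120]+.5)*2.85
      print("face",sx,"end y",sy,"h",h,"topcrop",t.round(),"sidecrop",q.round())
E
```

```text
Traceback (most recent call last):
  File "loc.py", line 6, in state
    print("t",round(s["time_s"],2),"local xy mm",(local(p)*1000).round(1),"gap mm",round((-.059-.012-local(p)[0])*1000,1),"bottom z",round((p[2]-.0681)*1000,1),"yaw-err",round(np.degrees(np.arctan2(R[1,0],R[0,0]))-52.3,2),"tilt x,y",R[2,:2].round(3),"Fx,y loc",round(F[:2]@X,1),round(F[:2]@Y,1),"Fz",round(F[2],1),"w",s["grip_width"].round(4))
                                                                                                                                                                                                                                                                                                                              ^^^^^^^^^^^^^^^^^^^^^
AttributeError: 'float' object has no attribute 'round'
```

```bash
sed -i 's/s\["grip_width"\].round(4)/round(s["grip_width"],4)/' loc.py
python3 - <<'E'
from loc import *
s=state(); p=s["position"];R=s["tool_rot"]
for sx in(-1,1):
  for sy in(-1,1):
    for h in(.09,0):
      w=p+R@np.array([sy*.105,sx*.012,.0681-h]) 
      t=(proj("top",w)-[250,80]+.5)*2.85+[399,0]; q=(proj("side",w)-[190,120]+.5)*2.85
      print("face",sx,"end y",sy,"h",h,"topcrop",t.round(),"sidecrop",q.round())
# rail right end edge in top image: colour profile
im=cv2.imread("pics/p_top.png"); hsv=cv2.cvtColor(im,cv2.COLOR_BGR2HSV)
print(hsv[185:204:2,318:336:2,1])
E
```

```text
t 23.4 local xy mm [-110.6    3. ] gap mm 39.6 bottom z 21.0 yaw-err -0.04 tilt x,y [-0.003 -0.009] Fx,y loc 0.5 0.3 Fz -1.9 w 0.023
face -1 end y -1 h 0.09 topcrop [617. 342.] sidecrop [376. 184.]
face -1 end y -1 h 0 topcrop [616. 348.] sidecrop [376. 246.]
face -1 end y 1 h 0.09 topcrop [436. 204.] sidecrop [181. 347.]
face -1 end y 1 h 0 topcrop [447. 219.] sidecrop [193. 403.]
face 1 end y -1 h 0.09 topcrop [633. 321.] sidecrop [355. 168.]
face 1 end y -1 h 0 topcrop [631. 328.] sidecrop [356. 230.]
face 1 end y 1 h 0.09 topcrop [452. 184.] sidecrop [160. 328.]
face 1 end y 1 h 0 topcrop [462. 200.] sidecrop [174. 385.]
[[177 168 128 116 115 112 110 117 112]
 [176 177 172 139 118 117 113 114 108]
 [177 177 180 176 156 121 117 115 117]
 [175 176 175 178 175 161 120 118 121]
 [173 179 176 176 177 178 170 121 118]
 [152 172 176 178 177 181 158 118 119]
 [124 153 173 178 179 174 135 117 114]
 [124 126 143 170 176 139 118 114 115]
 [118 123 122 116 140 113 116 114 114]
 [118 123 118 117 116 108 115 115 115]]
```

Prediction matches the seen rail ends within about 1–2 px, so the rail is centred in the grip. Approaching.

Emit:
{"api": "carry_out", "payload": {
  "rows": [
    {"tx": -0.2,"ty": 0,"tz": -0.4,"yaw": 0},
    {"tx": -0.1,"ty": 0.3,"tz": 0,"yaw": 0},
    {"tx": 0,"ty": 0.6,"tz": 0,"yaw": 0},
    {"tx": 0,"ty": 0.6,"tz": 0,"yaw": 0},
    {"tx": 0,"ty": 0.6,"tz": 0,"yaw": 0},
    {"tx": 0,"ty": 0.4,"tz": 0,"yaw": 0},
    {"tx": 0,"ty": 0.1,"tz": 0,"yaw": 0},
    {"tx": 0,"ty": 0,"tz": 0,"yaw": 0},
    {"tx": 0,"ty": 0,"tz": 0,"yaw": 0}
  ]
}}

```text
time_s: 24.3
position: [0.5354, -0.2498, 0.0942]
tool_rot: [[0.612, 0.791, -0.007], [0.791, -0.612, 0.001], [-0.003, -0.006, -1.0]]
ft_force: [-0.1, 0.8, -1.5]
grip_width: 0.023
```

```bash
python3 loc.py
```

```text
t 24.3 local xy mm [-81.2  -0.3] gap mm 10.2 bottom z 26.1 yaw-err -0.05 tilt x,y [-0.003 -0.006] Fx,y loc -0.6 0.6 Fz -1.5 w 0.023
```

Emit:
{"api": "carry_out", "payload": {
  "rows": [
    {"tx": 0,"ty": 0.2,"tz": 0.1,"yaw": 0},
    {"tx": 0,"ty": 0.2,"tz": 0,"yaw": 0},
    {"tx": 0,"ty": 0.2,"tz": 0,"yaw": 0},
    {"tx": 0,"ty": 0.1,"tz": 0,"yaw": 0},
    {"tx": 0,"ty": 0,"tz": 0,"yaw": 0}
  ]
}}

```text
time_s: 24.8
position: [0.5411, -0.2542, 0.0931]
tool_rot: [[0.612, 0.791, -0.007], [0.791, -0.612, 0.002], [-0.003, -0.006, -1.0]]
ft_force: [0.0, -0.3, -3.5]
grip_width: 0.0232
```

```bash
python3 loc.py
```

```text
t 24.8 local xy mm [-74.   -0.3] gap mm 3.0 bottom z 25.0 yaw-err -0.04 tilt x,y [-0.003 -0.006] Fx,y loc 0.2 -0.2 Fz -3.5 w 0.0232
```

Emit:
{"api": "carry_out", "payload": {
  "rows": [
    {"tx": 0,"ty": 0.2,"tz": 0,"yaw": 0},
    {"tx": 0,"ty": 0.2,"tz": 0,"yaw": 0},
    {"tx": 0,"ty": 0.2,"tz": 0,"yaw": 0},
    {"tx": 0,"ty": 0.2,"tz": 0,"yaw": 0}
  ]
}}

```text
time_s: 25.2
position: [0.5471, -0.2587, 0.0929]
tool_rot: [[0.613, 0.79, -0.009], [0.79, -0.613, 0.003], [-0.003, -0.009, -1.0]]
ft_force: [-3.2, 2.0, -0.7]
grip_width: 0.023
```

```bash
python3 loc.py
```

```text
t 25.2 local xy mm [-66.5  -0.2] gap mm -4.5 bottom z 24.8 yaw-err -0.08 tilt x,y [-0.003 -0.009] Fx,y loc -3.8 -0.3 Fz -0.7 w 0.023
```

Emit:
{"api": "carry_out", "payload": {
  "rows": [
    {"tx": 0,"ty": 0.2,"tz": 0,"yaw": 0},
    {"tx": 0,"ty": 0.2,"tz": 0,"yaw": 0},
    {"tx": 0,"ty": 0.2,"tz": 0,"yaw": 0},
    {"tx": 0,"ty": 0.1,"tz": 0,"yaw": 0},
    {"tx": 0,"ty": 0,"tz": 0,"yaw": 0}
  ]
}}

```text
time_s: 25.7
position: [0.5502, -0.2609, 0.0922]
tool_rot: [[0.615, 0.789, -0.018], [0.789, -0.614, 0.01], [-0.003, -0.02, -1.0]]
ft_force: [-3.7, 3.2, 0.0]
grip_width: 0.0229
```

```bash
python3 loc.py
```

```text
t 25.7 local xy mm [-62.7  -0.1] gap mm -8.3 bottom z 24.1 yaw-err -0.22 tilt x,y [-0.003 -0.02 ] Fx,y loc -4.8 0.3 Fz 0.0 w 0.0229
```

Pushing in many small rows makes the tool lean (each row re-bases under load). Backing off to straighten it, then I'll push in one firm row.

Emit:
{"api": "carry_out", "payload": {
  "rows": [
    {"tx": 0,"ty": -1.5,"tz": 0,"yaw": 0},
    {"tx": 0,"ty": -1.5,"tz": 0,"yaw": 0},
    {"tx": 0,"ty": -1,"tz": 0,"yaw": 0},
    {"tx": 0,"ty": 0,"tz": -0.4,"yaw": 0},
    {"tx": 0,"ty": 0,"tz": -0.8,"yaw": 0},
    {"tx": 0,"ty": 0,"tz": -0.8,"yaw": 0},
    {"tx": 0,"ty": 0,"tz": -0.8,"yaw": 0},
    {"tx": 0,"ty": 0,"tz": -0.8,"yaw": 0},
    {"tx": 0,"ty": 0,"tz": -0.8,"yaw": 0},
    {"tx": 0,"ty": 0,"tz": -0.8,"yaw": 0},
    {"tx": 0,"ty": 0,"tz": -0.4,"yaw": 0}
  ]
}}

```text
time_s: 26.8
position: [0.5221, -0.2394, 0.1551]
tool_rot: [[0.614, 0.789, -0.01], [0.789, -0.614, 0.004], [-0.003, -0.01, -1.0]]
ft_force: [0.8, 0.2, -4.3]
grip_width: 0.0232
```

```bash
python3 loc.py
```

```text
t 26.8 local xy mm [-98.   -0.2] gap mm 27.0 bottom z 87.0 yaw-err -0.17 tilt x,y [-0.003 -0.01 ] Fx,y loc 0.6 0.6 Fz -4.3 w 0.0232
```

Emit:
{"api": "carry_out", "payload": {
  "rows": [
    {"tx": 0,"ty": 0,"tz": 2,"yaw": 0},
    {"tx": 0,"ty": 0,"tz": 2,"yaw": 0},
    {"tx": 0,"ty": 0,"tz": 1.2,"yaw": 0},
    {"tx": 0,"ty": 0,"tz": 0,"yaw": 0},
    {"tx": 0,"ty": 0,"tz": 0,"yaw": 0}
  ]
}}

```text
time_s: 27.3
position: [0.5225, -0.2398, 0.1039]
tool_rot: [[0.614, 0.789, -0.007], [0.789, -0.614, 0.002], [-0.003, -0.007, -1.0]]
ft_force: [-0.1, -0.1, -2.6]
grip_width: 0.0229
```

```bash
python3 loc.py
```

```text
t 27.3 local xy mm [-97.5  -0.3] gap mm 26.5 bottom z 35.8 yaw-err -0.16 tilt x,y [-0.003 -0.007] Fx,y loc -0.1 -0.1 Fz -2.6 w 0.0229
```

Emit:
{"api": "carry_out", "payload": {
  "rows": [
    {"tx": 0,"ty": 0,"tz": -0.8,"yaw": 0},
    {"tx": 0,"ty": 0,"tz": -0.8,"yaw": 0},
    {"tx": 0,"ty": 0,"tz": -0.8,"yaw": 0},
    {"tx": 0,"ty": 0,"tz": -0.8,"yaw": 0},
    {"tx": 0,"ty": 0,"tz": -0.8,"yaw": 0},
    {"tx": 0,"ty": 0,"tz": -0.4,"yaw": 0},
    {"tx": 0,"ty": 0,"tz": 2,"yaw": 0},
    {"tx": 0,"ty": 0,"tz": 2.5,"yaw": 0},
    {"tx": 0,"ty": 0,"tz": 0.9,"yaw": 0},
    {"tx": 0,"ty": 0,"tz": 0,"yaw": 0}
  ]
}}

```text
time_s: 28.3
position: [0.5246, -0.2412, 0.1024]
tool_rot: [[0.614, 0.79, 0.001], [0.79, -0.614, -0.004], [-0.003, 0.003, -1.0]]
ft_force: [0.8, 0.3, -1.4]
grip_width: 0.0232
```

```bash
python3 loc.py
```

```text
t 28.3 local xy mm [-95.   -0.1] gap mm 24.0 bottom z 34.3 yaw-err -0.15 tilt x,y [-0.003  0.003] Fx,y loc 0.4 0.8 Fz -1.4 w 0.0232
```

Emit:
{"api": "carry_out", "payload": {
  "rows": [
    {"tx": 0,"ty": 0.3,"tz": 0.3,"yaw": 0},
    {"tx": 0,"ty": 0.6,"tz": 0.4,"yaw": 0},
    {"tx": 0,"ty": 0.6,"tz": 0.2,"yaw": 0},
    {"tx": 0,"ty": 0.4,"tz": 0,"yaw": 0},
    {"tx": 0,"ty": 0,"tz": 0,"yaw": 0}
  ]
}}

```text
time_s: 28.8
position: [0.5423, -0.255, 0.0956]
tool_rot: [[0.614, 0.79, 0.004], [0.79, -0.614, -0.007], [-0.003, 0.008, -1.0]]
ft_force: [-1.0, -0.0, -2.5]
grip_width: 0.023
```

```bash
python3 loc.py
```

```text
t 28.8 local xy mm [-72.6  -0.2] gap mm 1.6 bottom z 27.5 yaw-err -0.16 tilt x,y [-0.003  0.008] Fx,y loc -0.8 -0.6 Fz -2.5 w 0.023
```

Emit:
{"api": "carry_out", "payload": {
  "rows": [
    {"tx": 0,"ty": 0,"tz": 0.2,"yaw": 0},
    {"tx": 0,"ty": 0.5,"tz": 0,"yaw": 0},
    {"tx": 0,"ty": 0.7,"tz": 0,"yaw": 0}
  ]
}}

```text
time_s: 29.1
position: [0.5505, -0.2611, 0.0933]
tool_rot: [[0.615, 0.789, -0.0], [0.789, -0.615, -0.003], [-0.003, 0.002, -1.0]]
ft_force: [-7.3, 5.0, 2.4]
grip_width: 0.0225
```

```bash
python3 loc.py; python3 -c "
import time
from loc import *
for i in range(4): env.get_image('top'); state()"
```

```text
t 29.1 local xy mm [-62.3  -0. ] gap mm -8.7 bottom z 25.2 yaw-err -0.22 tilt x,y [-0.003  0.002] Fx,y loc -8.8 -0.5 Fz 2.4 w 0.0225
t 29.15 local xy mm [-61.4  -0.1] gap mm -9.6 bottom z 25.2 yaw-err -0.23 tilt x,y [-0.002  0.002] Fx,y loc -6.2 1.1 Fz -0.9 w 0.023
t 29.2 local xy mm [-61.8  -0.1] gap mm -9.2 bottom z 25.1 yaw-err -0.22 tilt x,y [-0.003  0.002] Fx,y loc -6.4 -0.6 Fz 0.7 w 0.0228
t 29.25 local xy mm [-62.1  -0.1] gap mm -8.9 bottom z 25.1 yaw-err -0.22 tilt x,y [-0.003  0.002] Fx,y loc -7.3 0.0 Fz -0.1 w 0.023
t 29.3 local xy mm [-62.3  -0.1] gap mm -8.7 bottom z 25.1 yaw-err -0.22 tilt x,y [-0.003  0.002] Fx,y loc -7.9 -1.0 Fz -0.7 w 0.0231
```

Emit:
{"api": "carry_out", "payload": {
  "rows": [
    {"tx": 0,"ty": 0.5,"tz": 0,"yaw": 0}
  ]
}}

```text
time_s: 29.4
position: [0.5529, -0.263, 0.0929]
tool_rot: [[0.615, 0.789, -0.005], [0.789, -0.615, 0.0], [-0.003, -0.004, -1.0]]
ft_force: [-8.4, 6.1, 3.0]
grip_width: 0.0228
```

```bash
python3 -c "
from loc import *
state()
for i in range(8): env.get_image('top'); state()"
```

```text
t 29.4 local xy mm [-59.3  -0.1] gap mm -11.7 bottom z 24.8 yaw-err -0.25 tilt x,y [-0.003 -0.004] Fx,y loc -10.4 -0.3 Fz 3.0 w 0.0228
t 29.45 local xy mm [-58.6  -0.1] gap mm -12.4 bottom z 24.7 yaw-err -0.26 tilt x,y [-0.003 -0.004] Fx,y loc -9.7 0.4 Fz 2.1 w 0.0227
t 29.5 local xy mm [-58.8  -0. ] gap mm -12.2 bottom z 24.7 yaw-err -0.26 tilt x,y [-0.003 -0.003] Fx,y loc -10.7 -0.2 Fz 2.0 w 0.023
t 29.55 local xy mm [-59.  -0.] gap mm -12.0 bottom z 24.7 yaw-err -0.26 tilt x,y [-0.003 -0.004] Fx,y loc -10.2 0.6 Fz 1.4 w 0.0231
t 29.6 local xy mm [-59.1  -0. ] gap mm -11.9 bottom z 24.7 yaw-err -0.26 tilt x,y [-0.003 -0.004] Fx,y loc -9.3 -0.1 Fz 2.3 w 0.023
t 29.65 local xy mm [-59.1  -0. ] gap mm -11.9 bottom z 24.7 yaw-err -0.26 tilt x,y [-0.003 -0.004] Fx,y loc -8.1 -0.2 Fz 2.0 w 0.0227
t 29.7 local xy mm [-59.1  -0.1] gap mm -11.9 bottom z 24.7 yaw-err -0.26 tilt x,y [-0.003 -0.004] Fx,y loc -9.0 -0.5 Fz 2.0 w 0.0229
t 29.75 local xy mm [-59.1  -0. ] gap mm -11.9 bottom z 24.7 yaw-err -0.26 tilt x,y [-0.003 -0.004] Fx,y loc -10.5 -0.2 Fz 2.3 w 0.0231
t 29.8 local xy mm [-59.1  -0. ] gap mm -11.9 bottom z 24.7 yaw-err -0.26 tilt x,y [-0.003 -0.004] Fx,y loc -9.3 0.1 Fz 1.7 w 0.0229
```

Steady about 9.7 N, bottom at 24.7 mm, lean 0.2°. Last picture as a check.

```bash
python3 - <<'E'
from loc import *
a=env.get_image('side')[110:260,190:340,::-1]; b=env.get_image('top')[80:230,250:400,::-1]
cv2.imwrite('pics/f.png',cv2.resize(np.hstack([a,b]),None,fx=2.65,fy=2.65,interpolation=cv2.INTER_CUBIC)); state()
E
```

```text
t 29.9 local xy mm [-59.1  -0.1] gap mm -11.9 bottom z 24.7 yaw-err -0.26 tilt x,y [-0.003 -0.004] Fx,y loc -9.7 -0.0 Fz 1.5 w 0.0231
```

View pics/f.png

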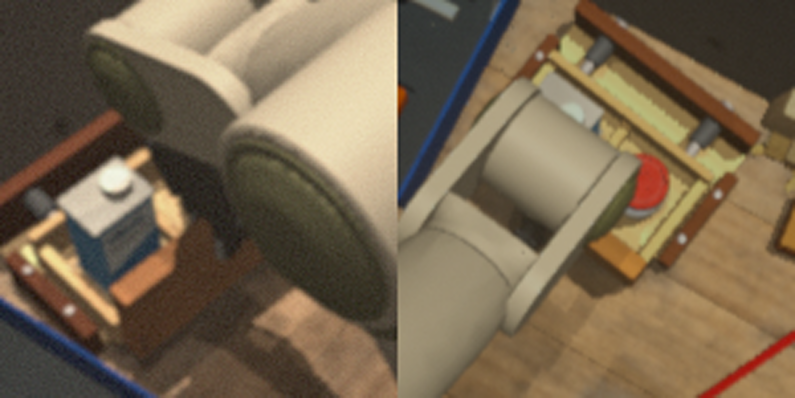

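The rail lies flush across the front: its left end meets the left wall in the side view (115,305), and its right end meets the right wall in the top view (640,265). Tin and jar are upright. Handing in.

```bash
python3 -c "
from rig import env
print(env.close_job())"
```

```text
the job is handed in; nothing more can be done
None
```

The jar stands upright in the right cell and the tin in the left. The rail is gripped near its top middle and held on edge against the carrier's open front. I handed the job in at about 30 s with the arm still holding and pushing.

**Last checks:**
- **Push:** a steady push of about 9.7 N (readings 8–10.7 N). The carrier is pressed back roughly 10–12 mm of its 25 mm travel. The force reading says 10, and the pose against the camera fit says 12, which agree within the fit's error of 2 mm or so.
- **Lower edge:** at 24.7 mm by the arm's pose (25 wanted), clear of the bench.
- **Alignment:** off centre by about 0.1 mm, yaw error 0.26° and lean about 0.2°, all from the arm's pose against the fitted carrier. Centring is therefore only as good as the camera fit, 2–3 mm.
- **Final picture:** shows the rail flush across the front and both containers upright.

**What went wrong on the way:**
- The first push, made in small steps, let the tool lean about 1.1°. I backed off, straightened it and pushed again.
- The tool leaned about 0.8° when it gripped the rail, so the rail may sit up to about 1° off in the grip; I could not measure that directly.
- One move call was refused for missing keys. It moved nothing.

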